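# Find the heavy side of a loaded tumbler wheel by feel and hold it down

### The arm

A 7-joint arm with a two-finger parallel gripper is mounted at the origin on the work surface. World frame = base frame: x ahead of the robot, y to its left, z up, the work surface at z = 0. Lengths are in m, angles in degrees, forces in N, time in s.
With the tool pointing down it reaches from about 0.425 to 0.875 m from the base axis. Payload 4.7 kg.
Tool frame: the origin (TCP) lies on the centre line of the jaws, within the pads' length; the fingertips stand 25 mm ahead of it and the grasp point (between the pads) lies 6 mm ahead of it; z points along the fingers, y is the direction in which the jaws open and shut (so a half turn about z gives the same grasp; the last joint's range is limited). The gripper opens to 87 mm and grips with 3 to 60 N. Pads are 19 mm wide; open, the fingers measure 117 mm over their backs; the gripper's body (75 mm by 190 mm) begins 51 mm behind the grasp point.
Start: joints at [75.751, 18.392, -4.016, 83.108, 1.295, 78.541, -3.26], TCP at [0.169, -0.628, 0.248] pointing down, gripper open.
Joint ranges: [-163.93, 163.93], [-17.29, 119.83], [-79.2, 71.16], [3.27, 140.29], [-89.18, 269.18], [5.43, 117.66], [-154.24, 154.24]. Speed limits (degrees/s): [147.25, 147.25, 180, 180, 180, 180, 180].

### API

Orientations are given as [roll, pitch, yaw] about the fixed x, y, z axes, in that order (R = Rz(yaw) Ry(pitch) Rx(roll)).
In Python, from cell import env gives the robot as it stands.
- The arm moves only by the shell command python3 -m creep 'ROWS' [OPENING] [FORCE]. ROWS is JSON, a list of rows, each an object of numbers: "tx", "ty", "tz": the shift along the tool's x, y, z in m; "rx", "ry", "rz": the turn, a rotation vector about the tool's x, y, z in degrees. In form: [{"tx": .., "ty": .., "tz": .., "rx": .., "ry": .., "rz": ..}, ...]. A call has 1 to 20 rows; each row shifts and turns the commanded pose from where the row before left it, along the tool's axes as they then stand; what a row does not reach is not made up. A row lasts 1/8 s, in which the tool goes at most 62.5 mm and 10.7 degrees, less where a joint would pass 70% of its speed; a pose out of reach is approached as far as the arm can. A call is refused whole if a number of a shift passes 0.0625 or a number of a turn 10.7, either way. A call with a gripper value outside its range is refused whole. OPENING is the finger opening in m, from 0 to 0.087, set as the call begins (- or left out, the last holds). The fingers move at their own pace and stop on an object; FORCE is the grip in N (left out, the last holds). Time passes only in rows, so rows that do not move let the fingers close. It gives the time, the measured TCP pose, the force and the opening at its end, in the units of the state.
- env.get_obs(): the state, without advancing time (a new reading comes with each control period).
- env.read_camera(name): name is "scene" or "top" or "wrist"; returns a dict with "pixels" (420x560x3 uint8, red, green, blue), "intrinsics" (3x3 intrinsics, pixels), "D" ([k1, k2, p1, p2, k3] as OpenCV has them; the pictures are not rectified), "R" (3x3) and "t" (3): a world point X has camera coordinates R X + t. Camera axes: x right, y down, z forward; pixel columns grow to the right and rows downward; lengths in m; the calibration is good to about 2 mm. A picture is of the moment at which its call begins. There is no depth.
- env.sign_off(): hands the job in, once; it reports no verdict.
The state is a dict: "time_s": time; "qpos": joint angles; "joint_velocities": joint speeds; "effort": joint torques, N m; "tool_pos": TCP position; "tool_rot": TCP orientation; "force": force on the tool from outside, world axes, zero at the start; "wrist_torque": the same for the moment, N m; "grip_width": finger opening in m.
Only numpy, scipy, OpenCV 4.12 (cv2) and the standard library are available. Lean on these libraries where they do the work, as an engineer would, in place of code of your own. Each camera call takes 0.05 s, during which the arm holds its last target.

### The job

The six closed jars on the end-over-end tumbler were filled unequally, so its wheel has a heavy side that cannot be seen: turn the wheel gently by hand, feel where the heavy side is, and bring it straight down to the bottom. Finish while still holding the wheel there (your program ends with the hand on it, so that I can fix a balance weight at the top), and leave everything else on the bench where it stands.

Things in the scene. Friction and masses are not known exactly. Their poses are not given: they have to be found in the camera images.
- tumbler: Fixed end-over-end tumbler. Origin on the bench top, straight below the middle of the wheel; z up, x along the spindle to the front of the wheel, away from the white motor housing. Base plate x = -173 to 62 mm, y = -105 to 105 mm, 24 mm high; motor housing behind the wheel x = -160 to -54 mm, y = -63 to 63 mm, top 204 mm above the bench.
- spindle (a point): Fixed point on the wheel's axis, 165 mm above the bench, in the plane of the jar axes; axes as tumbler: the wheel turns about this x axis. The stiff gear drive drags with about 0.38 N m either way, more than the pull of the heavy side (0.21 to 0.31 N m when it is level with the spindle), so the wheel stays wherever it is left and never swings by itself.
- wheel: The turning wheel: aluminium disc 160 mm across, 26 to 32 mm behind the jar axes, carrying six jars like spokes, lids outward, 60 degrees apart. Origin at spindle; x along the spindle to the front, z through lid 1; lids 1 to 6 follow anticlockwise as seen from the front (positive turn about x). Its heavy side may lie anywhere round it, at or between jars. Turns at least 1.5 turns either way.
- lid1 (a point): Centre of jar 1's lid; axes as wheel. Lids are grey cylinders 39 mm across, 20 mm high, on opaque white jars 36 mm across; the centre is 112 mm from the spindle axis. An upper lid can be pinched from above, fingers in front of and behind it, and turns between them as it is swung to either side; over a long swing it may creep out of the fingers, so take a fresh hold now and then.
- lid2 (a point): Centre of the lid of jar 2, as lid 1. At any lid a turning hand feels 3.4 N of drag, and up to 2.7 N more or less as the heavy side is lifted or let down; a hand that keeps its grip at a stop feels, averaged over stops reached from either side, the pull of the heavy side alone.
- lid3 (a point): Centre of the lid of jar 3, as lid 1.
- lid4 (a point): Centre of the lid of jar 4, as lid 1.
- lid5 (a point): Centre of the lid of jar 5, as lid 1.
- lid6 (a point): Centre of the lid of jar 6, as lid 1.
- spare_jar: Bystander: a spare jar of the same kind standing on the bench near the tumbler, 39 mm across, 86 mm high; origin under its centre.
- spanner: Bystander: steel spanner 150 mm long lying near the tumbler; origin under its middle.
- conical_flask: Bystander: corked conical flask, 78 mm across, 123 mm high; origin under its centre.
- round_flask: Bystander: corked round flask, 80 mm across, 115 mm high; origin under its centre.
- tube_rack: Bystander: wooden rack with five test tubes, 60 x 250 mm, 141 mm high, long side along its y; origin under its centre.
- dish: Bystander: covered glass dish, 94 mm across, 15 mm high; origin under its centre.
- reagent_bottle: Bystander: amber bottle with a black cap, 60 mm across, 125 mm high; origin under its centre.

How it is judged:
By the outcome, as a careful person would: the job done as asked, in the order asked, and still so for the second after the job is handed in, while the arm keeps its last pose, push and grip.
It also fails if it takes over 72 s, if anything falls off the work surface, if the arm or the gripper's body presses on something with over 40 N, if the wrist force passes 120 N, or if a joint passes its speed limit or range.

## Working session

There is one attempt and no reset: what is moved stays moved. The work goes in short steps, Python scripts to look and compute and a shell command to move; the robot and the scene stay as the last step left them, time stands still between calls to the robot, and variables do not carry over. Pictures are saved under pics/ and viewed, and the job is handed in when it is done.

```bash
ls; mkdir -p pics
python3 - <<'E'
from cell import env
import cv2,json
o=env.get_obs(); print({k:o[k] for k in o})
for n in ["scene","top","wrist"]:
    c=env.read_camera(n); cv2.imwrite(f"pics/{n}0.png",c["pixels"][:,:,::-1]); print(n,c["intrinsics"],c["D"],c["R"],c["t"])
E
```

```text
pics
{'time_s': 0.0, 'qpos': array([75.75041579, 18.43876578, -4.01492032, 83.17602958,  1.29649695,
       78.54053083, -3.26072286]), 'joint_velocities': array([-0.03928068,  0.10887968,  0.08594682, -0.08781018,  0.00958443,
       -0.04058362,  0.0974909 ]), 'effort': array([-4.80410963e-04, -4.91285241e+01, -4.04358795e-01, -3.12526023e+01,
       -6.39502052e-02,  4.37814603e-02,  2.06691702e-04]), 'tool_pos': array([ 0.16866655, -0.62720367,  0.24645485]), 'tool_rot': array([-1.79890000e+02,  7.47070219e-03,  1.50583619e+01]), 'force': array([0.21756714, 0.84634421, 0.09709025]), 'wrist_torque': array([ 0.01310491,  0.01589615, -0.01518246]), 'grip_width': 0.08691290934104619}
scene [[379.29412604   0.         278.35824402]
 [  0.         379.29412604 210.05153545]
 [  0.           0.           1.        ]] [-0.10010478  0.          0.          0.          0.        ] [[ 0.43507974  0.90023419 -0.01685292]
 [ 0.64294935 -0.32372947 -0.69412921]
 [-0.63033463  0.29116598 -0.71965312]] [-0.26260681 -0.2540847   1.5218119 ]
top [[416.80313503   0.         281.05888628]
 [  0.         416.80313503 209.74842841]
 [  0.           0.           1.        ]] [-0.0606531  0.         0.         0.         0.       ] [[ 4.72552526e-04 -9.99982384e-01 -5.91674048e-03]
 [-9.91200607e-01  3.14797629e-04 -1.32367887e-01]
 [ 1.32367418e-01  5.92722754e-03 -9.91182998e-01]] [-0.00160878  0.59374536  1.29441669]
wrist [[318.41012084   0.         275.94583913]
 [  0.         318.41012084 201.18637455]
 [  0.           0.           1.        ]] [-0.00908111  0.          0.          0.          0.        ] [[ 0.25959174 -0.96571597 -0.00218912]
 [-0.9293357  -0.25042751  0.27133229]
 [-0.26257814 -0.06840119 -0.96248325]] [-0.6482567  -0.0328898   0.39023514]
```

View pics/scene0.png

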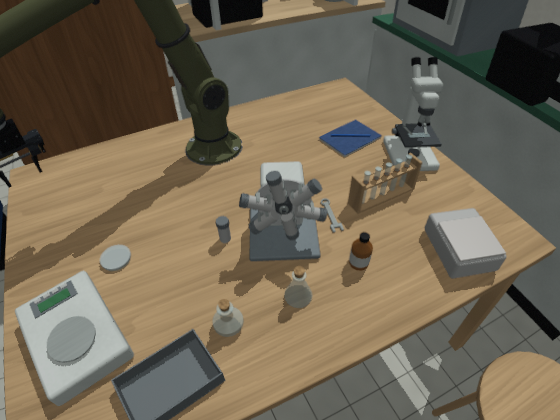

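View pics/top0.png

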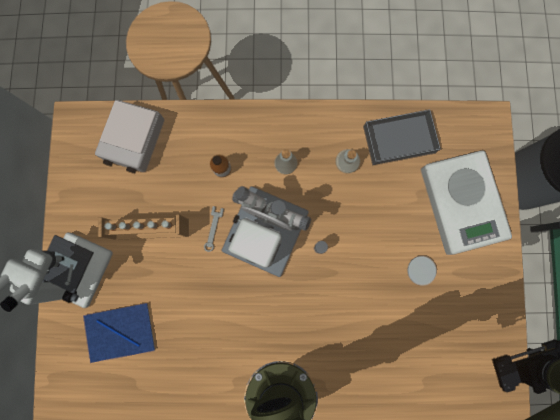

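View pics/wrist0.png

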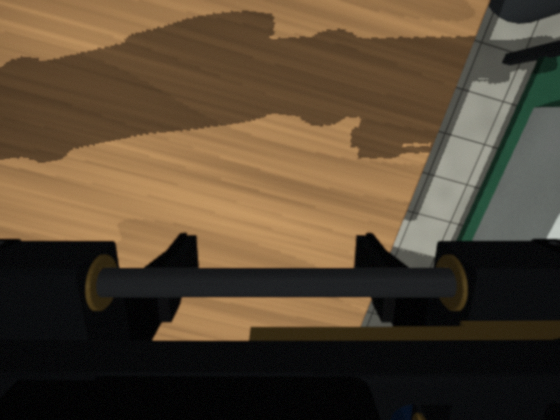

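```bash
cat > h.py <<'E'
import numpy as np,cv2
def ray(c,uv):
    K=np.array(c["intrinsics"]);p=cv2.undistortPoints(np.array([[uv]],float),K,np.array(c["D"]))[0,0]
    R=np.array(c["R"]);t=np.array(c["t"]);d=R.T@np.array([p[0],p[1],1]);return -R.T@t,d/np.linalg.norm(d)
def onz(c,uv,z):
    o,d=ray(c,uv);return o+d*(z-o[2])/d[2]
def tri(*crs):
    A=np.zeros((3,3));b=np.zeros(3)
    for c,uv in crs:
        o,d=ray(c,uv);P=np.eye(3)-np.outer(d,d);A+=P;b+=P@o
    X=np.linalg.solve(A,b)
    return X,[np.linalg.norm((np.eye(3)-np.outer(ray(c,u)[1],ray(c,u)[1]))@(X-ray(c,u)[0])) for c,u in crs]
def proj(c,X):
    return cv2.projectPoints(np.array(X,float).reshape(-1,1,3),cv2.Rodrigues(np.array(c["R"]))[0],np.array(c["t"]),np.array(c["intrinsics"]),np.array(c["D"]))[0][:,0]
E
python3 - <<'E'
import cv2
a=cv2.imread("pics/scene0.png")[150:275,200:350];b=cv2.imread("pics/top0.png")[175:285,195:335]
cv2.imwrite("pics/s0c.png",cv2.resize(a,None,fx=5,fy=5,interpolation=2)[:600,:780]);cv2.imwrite("pics/t0c.png",cv2.resize(b,None,fx=5,fy=5,interpolation=2))
E
```

```text
(no output)
```

View pics/s0c.png

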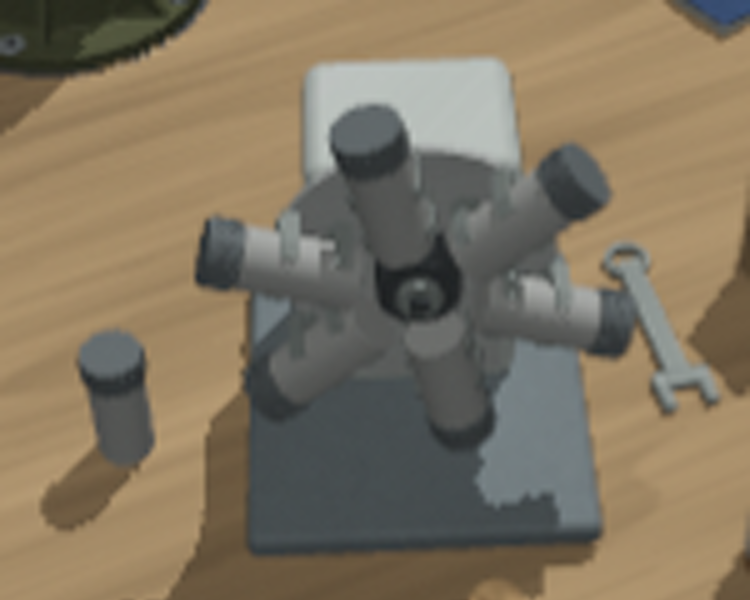

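View pics/t0c.png

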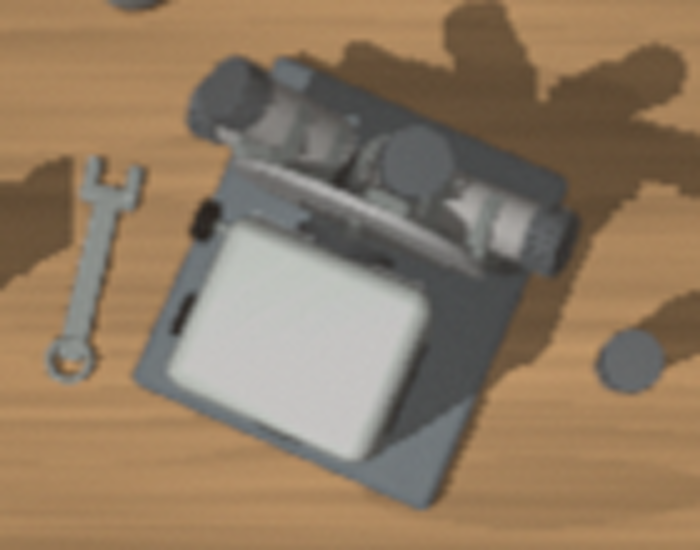

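Run:
```python
from cell import env
from h import *
s=env.read_camera("scene");t=env.read_camera("top")
S=lambda u,v:(200+u/5-.4,150+v/5-.4);T=lambda u,v:(195+u/5-.4,175+v/5-.4)
C={}
loc=dict(fl=(.062,-.105),fr=(.062,.105),br=(-.173,-.105),bl=(-.173,.105))
# top view: image left = +y
P=[onz(t,T(275,60),.024),onz(t,T(567,187),.024),onz(t,T(430,507),.024),onz(t,T(135,378),.024),onz(s,S(250,542),.024),onz(s,S(600,530),.024)]
for p in P: print(p)
L=[(.062,.105),(.062,-.105),(-.173,-.105),(-.173,.105),(.062,-.105),(.062,.105)]
P=np.array(P)[:,:2];L=np.array(L)
def fit(P,L):
    a=P-P.mean(0);b=L-L.mean(0);th=np.arctan2((b[:,0]*a[:,1]-b[:,1]*a[:,0]).sum(),(a*b).sum())
    R=np.array([[np.cos(th),-np.sin(th)],[np.sin(th),np.cos(th)]]);o=P.mean(0)-R@L.mean(0);print("yaw",np.degrees(th),"o",o,"res",np.round((P-(L@R.T+o))*1000,1).tolist());return R,o
fit(P[:4],L[:4]);R,o=fit(P,L)
# housing top corners
H=[onz(t,T(*p),.204) for p in [(235,222),(430,290),(360,462),(168,375)]]
print(fit(np.array(H)[:,:2],np.array([(-.054,.063),(-.054,-.063),(-.16,-.063),(-.16,.063)])))
print("lid top",tri((s,S(370,128)),(t,T(418,155))))
print("spindle nose",onz(s,S(420,297),.165))
jar=onz(t,T(632,358),.086);print("jar",jar, "spanner",onz(t,T(70,360),.003),onz(t,T(140,175),.003))
for n,(u,v),h in [("cflask",(287,155),.123),("rfl",(349,155),.115),("bottle",(221,158),.125)]: print(n,onz(t,(u,v),h))
def w(l):return np.array([*(R@l[:2]+o),l[2]])
for ph in range(0,360,60): pass
```

```text
[0.67209718 0.10128608 0.024     ]
[ 0.58843478 -0.0886274   0.024     ]
[ 3.83581402e-01 -1.12460008e-04  2.40000000e-02]
[0.46508512 0.18902056 0.024     ]
[ 0.59425493 -0.08825058  0.024     ]
[0.6778136  0.09851048 0.024     ]
yaw -23.33801073102771 o [0.57825882 0.02840511] res [[-4.7, 1.0], [-5.2, 3.9], [5.8, -0.6], [4.1, -4.3]]
yaw -23.358903888477425 o [0.57853914 0.02882845] res [[-5.0, 0.6], [-5.4, 3.5], [5.5, -1.1], [3.7, -4.8], [0.4, 3.9], [0.7, -2.1]]
yaw -22.011016611493933 o [0.58077608 0.03182466] res [[-8.6, -2.7], [0.5, 5.0], [3.8, 3.8], [4.3, -6.2]]
(array([[ 0.92711181,  0.37478486],
       [-0.37478486,  0.92711181]]), array([0.58077608, 0.03182466]))
lid top (array([0.57203195, 0.00572973, 0.28755092]), [np.float64(0.0014219803912668924), np.float64(0.0014219803912669117)])
spindle nose [0.58336331 0.02888455 0.165     ]
jar [ 0.47520497 -0.1238493   0.086     ] spanner [0.4774514 0.2348899 0.003    ] [0.59916994 0.19130502 0.003     ]
cflask [ 0.75130523 -0.02012979  0.123     ]
rfl [ 0.75352797 -0.2109666   0.115     ]
bottle [0.7417824 0.1813776 0.125    ]
```

```bash
python3 -m creep '[{"tz":-0.05},{"tz":-0.05,"tx":0.03,"ty":-0.028},{"tx":0.04,"ty":-0.037},{"tx":0.04,"ty":-0.037},{"tx":0.04,"ty":-0.037},{"tx":0.04,"ty":-0.037},{"tx":0.04,"ty":-0.037},{"tx":0.04,"ty":-0.037},{"tx":0.04,"ty":-0.037},{"tx":0.04,"ty":-0.037},{"tx":0.04,"ty":-0.037},{"tx":0.04,"ty":-0.037},{"tx":0.04,"ty":-0.037},{"tx":0.04,"ty":-0.037},{"tx":0.04,"ty":-0.037},{"rz":-10.4},{"rz":-10.4},{"rz":-10.4},{"rz":-10.4},{"rz":-10.4}]' 0.087
python3 - <<'E'
from cell import env
from h import *
print(env.get_obs())
c=env.read_camera("wrist");cv2.imwrite("pics/w1.png",c["pixels"][:,:,::-1])
c=env.read_camera("scene");cv2.imwrite("pics/s1.png",cv2.resize(c["pixels"][120:275,170:370,::-1],None,fx=3.8,fy=3.8,interpolation=2))
E
```

```text
{'time_s': 0.25, 'qpos': array([75.75039133, 18.41721974, -4.01486133, 83.13712295,  1.29747528,
       78.5399265 , -3.2600118 ]), 'joint_velocities': array([ 0.05595563, -0.06010491, -0.09225428, -0.15585602,  0.0152301 ,
       -0.11489341, -0.02501002]), 'effort': array([ 3.52444240e-04, -4.90754199e+01, -4.02751565e-01, -3.12288094e+01,
       -6.36698725e-02,  3.98740056e-02,  1.06001000e-04]), 'tool_pos': array([ 0.1687489 , -0.62750046,  0.24704008]), 'tool_rot': array([-1.79951045e+02,  6.67881652e-03,  1.50583686e+01]), 'force': array([ 0.27030805, -0.66324563, -0.6036718 ]), 'wrist_torque': array([ 0.02115806, -0.02150871,  0.00161965]), 'grip_width': 0.08712823477921856}$[0]: bad value
```

View pics/w1.png

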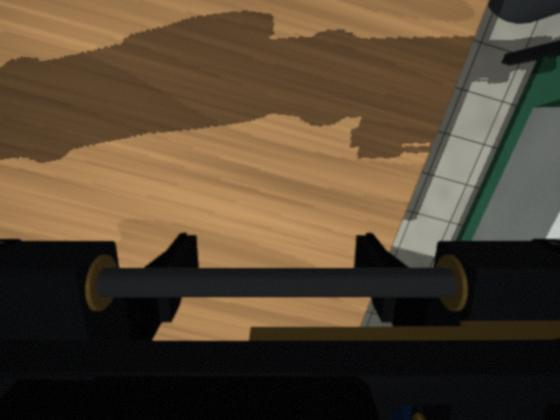

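View pics/s1.png

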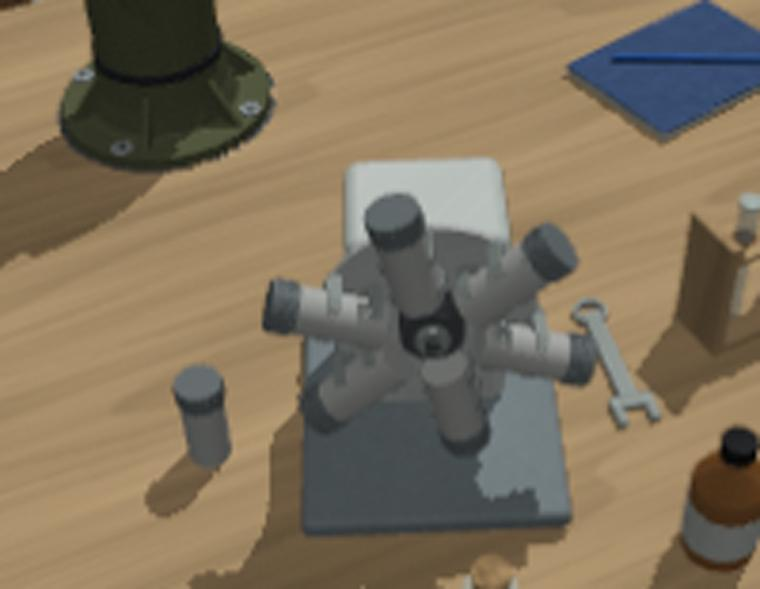

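```bash
python3 -m creep '[{"tx":0,"ty":0,"tz":-0.05,"rx":0,"ry":0,"rz":0},{"tx":0.03,"ty":-0.028,"tz":-0.05,"rx":0,"ry":0,"rz":0},{"tx":0.04,"ty":-0.037,"tz":0,"rx":0,"ry":0,"rz":0},{"tx":0.04,"ty":-0.037,"tz":0,"rx":0,"ry":0,"rz":0},{"tx":0.04,"ty":-0.037,"tz":0,"rx":0,"ry":0,"rz":0},{"tx":0.04,"ty":-0.037,"tz":0,"rx":0,"ry":0,"rz":0},{"tx":0.04,"ty":-0.037,"tz":0,"rx":0,"ry":0,"rz":0},{"tx":0.04,"ty":-0.037,"tz":0,"rx":0,"ry":0,"rz":0},{"tx":0.04,"ty":-0.037,"tz":0,"rx":0,"ry":0,"rz":0},{"tx":0.04,"ty":-0.037,"tz":0,"rx":0,"ry":0,"rz":0},{"tx":0.04,"ty":-0.037,"tz":0,"rx":0,"ry":0,"rz":0},{"tx":0.04,"ty":-0.037,"tz":0,"rx":0,"ry":0,"rz":0},{"tx":0.04,"ty":-0.037,"tz":0,"rx":0,"ry":0,"rz":0},{"tx":0.04,"ty":-0.037,"tz":0,"rx":0,"ry":0,"rz":0},{"tx":0.04,"ty":-0.037,"tz":0,"rx":0,"ry":0,"rz":0},{"tx":0,"ty":0,"tz":0,"rx":0,"ry":0,"rz":-10.4},{"tx":0,"ty":0,"tz":0,"rx":0,"ry":0,"rz":-10.4},{"tx":0,"ty":0,"tz":0,"rx":0,"ry":0,"rz":-10.4},{"tx":0,"ty":0,"tz":0,"rx":0,"ry":0,"rz":-10.4},{"tx":0,"ty":0,"tz":0,"rx":0,"ry":0,"rz":-10.4}]' 0.087
python3 - <<'E'
from cell import env
from h import *
print(env.get_obs())
c=env.read_camera("wrist");cv2.imwrite("pics/w1.png",c["pixels"][:,:,::-1])
c=env.read_camera("scene");cv2.imwrite("pics/s1.png",cv2.resize(c["pixels"][120:275,170:370,::-1],None,fx=3.8,fy=3.8,interpolation=2))
o=env.get_obs();print(o["time_s"],o["effort"],o["force"],o["wrist_torque"])
E
```

```text
time_s: 2.85
tool_pos: [0.5669, 0.0055, 0.3459]
tool_rot: [180.0, 0.0, 67.4]
force: [-0.0, -0.1, 1.0]
grip_width: 0.087
{'time_s': 2.85, 'qpos': array([ 38.14886229,  10.77658653, -47.64652819,  84.72426903,
         7.96204146,  87.98629956, -31.87264355]), 'joint_velocities': array([ 6.99233013,  1.71027867, -8.87691024, -0.13491256,  2.18022292,
        0.3601768 , 80.74291349]), 'effort': array([-6.37576114e-01, -3.30199957e+01, -3.86090308e+00, -3.16420233e+01,
       -1.06354812e-01, -1.21022196e-02, -1.48661580e+00]), 'tool_pos': array([0.56694901, 0.00551317, 0.34588161]), 'tool_rot': array([1.79990789e+02, 1.15065866e-02, 6.73983875e+01]), 'force': array([-7.64180455e-04, -9.70257620e-02,  1.02011675e+00]), 'wrist_torque': array([-0.02066357, -0.02826773, -0.00595009]), 'grip_width': 0.08700214233483626}
2.95 [ 7.97229074e-02 -3.28389037e+01 -4.41653073e+00 -3.16350245e+01
 -4.96563746e-02  1.02883749e-02  1.00991093e+00] [-0.65411412  0.63556798 -0.3359023 ] [-0.02724789 -0.03967474 -0.02453088]
```

View pics/w1.png

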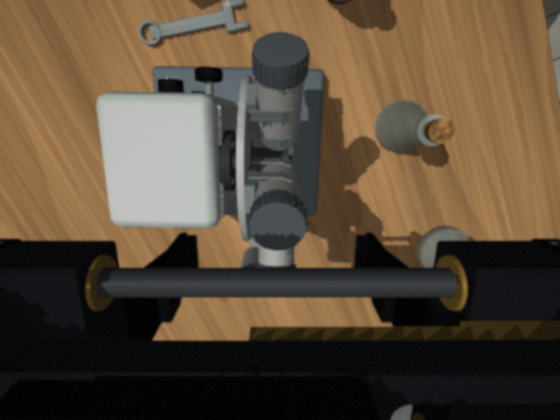

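View pics/s1.png

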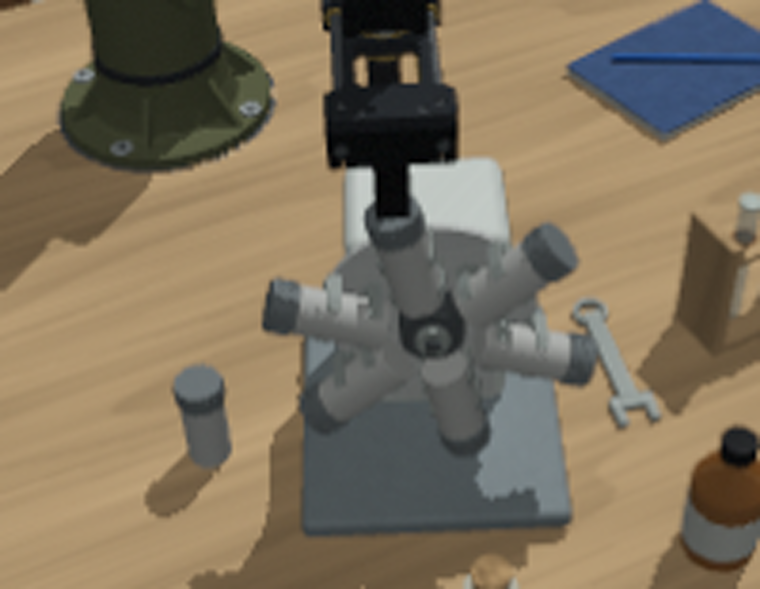

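Run:
```python
from cell import env
from h import *
w=env.read_camera("wrist");s=env.read_camera("scene")
p1=onz(w,(277,226),.285);print(p1)
# scene s1 crop /3.8 +170,+120
sp=(170+395/3.8,120+213/3.8)
print(tri((w,(277,226)),(s,sp)))
print("upper right lid", tri((w,(280,52)),(s,(170+557/3.8,120+245/3.8))))
# housing corners wrist, z .204
for uv in [(98,95),(214,93),(221,222),(114,226)]: print(onz(w,uv,.204))
o=env.get_obs();print(o["tool_pos"],o["tool_rot"],o["effort"],o["joint_velocities"])
# predict
th=np.radians(-23.3);O=np.array([.579,.0295,.165]);X=np.array([np.cos(th),np.sin(th),0]);Y=np.array([-np.sin(th),np.cos(th),0])
for a in (11,11-60): 
  a=np.radians(a);print(O+.122*(np.cos(a)*np.array([0,0,1])-np.sin(a)*Y))
```

```text
[0.56787544 0.00747034 0.285     ]
(array([0.56866008, 0.00797686, 0.28236071]), [np.float64(0.0017156041083828497), np.float64(0.0017156041083828016)])
upper right lid (array([0.61352713, 0.11003098, 0.24704338]), [np.float64(0.0006278060408697302), np.float64(0.0006278060408697038)])
[0.4642306 0.1448044 0.204    ]
[0.55396473 0.108317   0.204     ]
[0.51032192 0.00375241 0.204     ]
[0.41675865 0.03901791 0.204     ]
[0.56697189 0.00541924 0.34585581] [1.79995068e+02 7.49248023e-03 6.68492142e+01] [ 3.09164962e-02 -3.28727353e+01 -4.36730012e+00 -3.16288519e+01
 -7.48743326e-02 -6.13108845e-03  8.15755245e-02] [-0.24730455  0.02625258  0.23785904  0.10448088  0.09380069  0.00369324
  0.33396065]
[0.56979222 0.00811976 0.28475852]
[0.61541968 0.11406555 0.2450392 ]
```

```bash
cat > feel.py <<'E'
import sys,json
from cell import env
from h import *
yaw=np.radians(-23.2);O=np.array([.5775,.029,.165]);X=np.array([np.cos(yaw),np.sin(yaw),0]);Y=np.array([-np.sin(yaw),np.cos(yaw),0]);Z=np.array([0,0,1.])
def feel(n=6):
    E=[];F=[];W=[];P=[]
    for i in range(n):
        c=env.read_camera("wrist");o=env.get_obs();E.append(o["effort"]);F.append(o["force"]);W.append(o["wrist_torque"]);P.append(o["tool_pos"])
    F=np.array(F);E=np.array(E);W=np.array(W);p=np.mean(P,0)
    g=p-.006*Z-O   # grasp point rel. spindle
    a=np.degrees(np.arctan2(-g@Y,g@Z));f=F.mean(0);tq=np.cross(g,f)@X
    print("t %.2f a %.1f r %.1f x %.1f mm tcp"%(o["time_s"],a,1000*np.hypot(g@Y,g@Z),1000*g@X),p.round(4),"rot",o["tool_rot"].round(1),"w %.4f"%o["grip_width"])
    print(" F local X %.2f Y %.2f Z %.2f sd %s torque about spindle (from outside on tool) %.3f"%(f@X,f@Y,f[2],F.std(0).round(2),tq))
    print(" effort",E.mean(0).round(3),"sd",E.std(0).round(3)," wt",W.mean(0).round(3),"q",o["qpos"].round(0))
    json.dump([o["time_s"],a,tq,E.mean(0).tolist(),f.tolist(),W.mean(0).tolist(),p.tolist(),o["qpos"].tolist()],open("log.jsonl","a"));open("log.jsonl","a").write("\n")
if __name__=="__main__": feel(int(sys.argv[1]) if len(sys.argv)>1 else 6)
E
python3 -m creep '[{"tx":0.0044,"ty":0.0003,"tz":0,"rx":0,"ry":0,"rz":0},{"tx":0,"ty":0,"tz":0.033,"rx":0,"ry":0,"rz":0},{"tx":0,"ty":0,"tz":0.032,"rx":0,"ry":0,"rz":0},{"tx":0,"ty":0,"tz":0,"rx":0,"ry":0,"rz":0},{"tx":0,"ty":0,"tz":0,"rx":0,"ry":0,"rz":0}]' 0.087 && python3 feel.py 8
python3 -m creep '[{"tx":0,"ty":0,"tz":0,"rx":0,"ry":0,"rz":0},{"tx":0,"ty":0,"tz":0,"rx":0,"ry":0,"rz":0},{"tx":0,"ty":0,"tz":0,"rx":0,"ry":0,"rz":0},{"tx":0,"ty":0,"tz":0,"rx":0,"ry":0,"rz":0},{"tx":0,"ty":0,"tz":0,"rx":0,"ry":0,"rz":0}]' 0.02 30 && python3 feel.py 6
python3 - <<'E'
from cell import env
from h import *
c=env.read_camera("scene");cv2.imwrite("pics/s2.png",cv2.resize(c["pixels"][120:275,170:370,::-1],None,fx=3.8,fy=3.8,interpolation=2))
E
```

```text
time_s: 3.68
tool_pos: [0.5696, 0.0098, 0.2821]
tool_rot: [179.9, -0.0, 67.0]
force: [0.1, -0.3, 1.4]
grip_width: 0.0871
t 4.08 a 10.7 r 112.9 x 0.3 mm tcp [0.5695 0.0096 0.282 ] rot [180.  -0.  67.] w 0.0870
 F local X -0.20 Y 0.08 Z -0.22 sd [0.54 0.43 0.4 ] torque about spindle (from outside on tool) -0.005
 effort [-0.0000e+00 -3.3549e+01 -4.8350e+00 -3.1093e+01 -6.7000e-02 -1.1000e-02
 -3.0000e-03] sd [0.031 0.224 0.065 0.219 0.004 0.008 0.002]  wt [-0.008 -0.089  0.016] q [ 38.  12. -48.  91.   9.  81. -34.]
time_s: 4.7
tool_pos: [0.5689, 0.0095, 0.2808]
tool_rot: [-180.0, 0.0, 67.1]
force: [-0.6, -0.7, 0.5]
grip_width: 0.045
t 5.00 a 11.0 r 111.9 x 0.4 mm tcp [0.5695 0.0092 0.2809] rot [179.9  -0.   67. ] w 0.0381
 F local X 2.18 Y 0.54 Z -1.03 sd [1.81 0.93 0.93] torque about spindle (from outside on tool) -0.037
 effort [-3.9300e-01 -3.4613e+01 -5.3990e+00 -3.0781e+01 -3.1400e-01  7.9700e-01
 -2.4000e-02] sd [0.282 0.552 0.303 0.26  0.153 0.375 0.012]  wt [-0.046 -0.439  0.034] q [ 38.  12. -47.  91.   9.  81. -34.]
```

View pics/s2.png

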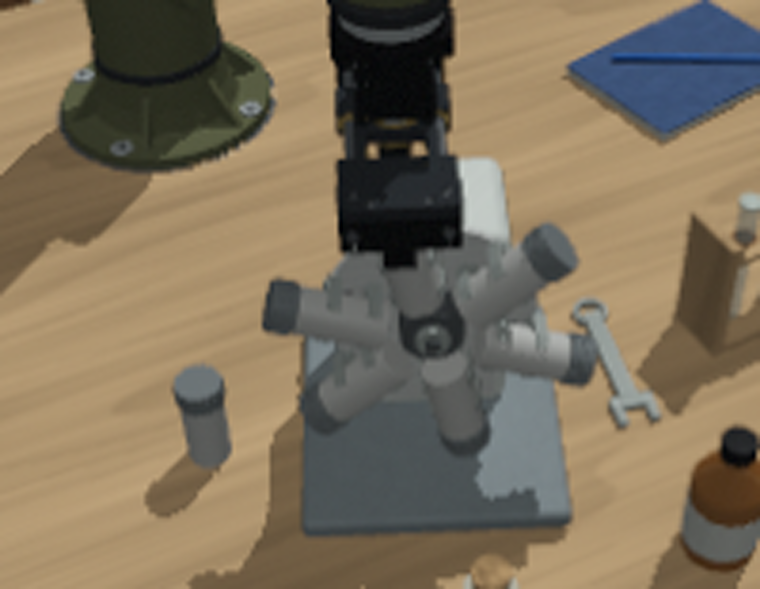

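```bash
python3 -m creep '[{"tx":0.0097,"ty":0,"tz":-0.0015,"rx":0,"ry":0,"rz":0},{"tx":0.0097,"ty":0,"tz":-0.0006,"rx":0,"ry":0,"rz":0},{"tx":0.0098,"ty":0,"tz":0.0003,"rx":0,"ry":0,"rz":0},{"tx":0.0097,"ty":0,"tz":0.0011,"rx":0,"ry":0,"rz":0},{"tx":0,"ty":0,"tz":0,"rx":0,"ry":0,"rz":0},{"tx":0,"ty":0,"tz":0,"rx":0,"ry":0,"rz":0}]' 0.02 30 && python3 feel.py 8
```

```text
time_s: 5.8
tool_pos: [0.5847, 0.0439, 0.2824]
tool_rot: [179.9, 0.1, 67.0]
force: [2.0, -4.9, 5.6]
grip_width: 0.038
t 6.20 a -8.5 r 112.6 x 0.7 mm tcp [0.5847 0.0439 0.2824] rot [1.799e+02 1.000e-01 6.700e+01] w 0.0379
 F local X 3.96 Y -3.87 Z 5.24 sd [0.22 0.44 0.5 ] torque about spindle (from outside on tool) 0.518
 effort [-2.9690e+00 -3.3814e+01 -8.4300e+00 -2.7783e+01 -1.9340e+00  2.2000e-02
  4.4000e-02] sd [0.036 0.034 0.014 0.001 0.006 0.013 0.001]  wt [-1.208 -0.347 -0.048] q [ 34.  15. -48.  88.  11.  82. -38.]
```

```bash
python3 -m creep '[{"tx":0.0096,"ty":0,"tz":0.0014,"rx":0,"ry":0,"rz":0},{"tx":0.0094,"ty":0,"tz":0.0026,"rx":0,"ry":0,"rz":0},{"tx":0.0091,"ty":0,"tz":0.0035,"rx":0,"ry":0,"rz":0},{"tx":0.0087,"ty":0,"tz":0.0042,"rx":0,"ry":0,"rz":0},{"tx":0,"ty":0,"tz":0,"rx":0,"ry":0,"rz":0},{"tx":0,"ty":0,"tz":0,"rx":0,"ry":0,"rz":0}]' 0.02 30 && python3 feel.py 8
python3 -m creep '[{"tx":-0.0087,"ty":0,"tz":-0.0043,"rx":0,"ry":0,"rz":0},{"tx":-0.0091,"ty":0,"tz":-0.0036,"rx":0,"ry":0,"rz":0},{"tx":-0.0094,"ty":0,"tz":-0.0028,"rx":0,"ry":0,"rz":0},{"tx":-0.0096,"ty":0,"tz":-0.0019,"rx":0,"ry":0,"rz":0},{"tx":0,"ty":0,"tz":0,"rx":0,"ry":0,"rz":0},{"tx":0,"ty":0,"tz":0,"rx":0,"ry":0,"rz":0}]' 0.02 30 && python3 feel.py 8
```

```text
time_s: 6.95
tool_pos: [0.6001, 0.0793, 0.2706]
tool_rot: [179.8, -0.1, 67.0]
force: [6.0, -2.2, 1.5]
grip_width: 0.0382
t 7.35 a -29.0 r 113.8 x 0.9 mm tcp [0.6001 0.0793 0.2706] rot [ 1.798e+02 -1.000e-01  6.700e+01] w 0.0382
 F local X 6.39 Y 0.81 Z 1.84 sd [0.27 0.52 0.36] torque about spindle (from outside on tool) 0.021
 effort [-1.5880e+00 -3.7975e+01 -8.6430e+00 -2.7279e+01 -1.4540e+00  1.5960e+00
  5.0000e-03] sd [0.017 0.013 0.006 0.    0.003 0.005 0.   ]  wt [-0.538 -1.267  0.012] q [ 29.  18. -49.  87.  14.  81. -43.]
time_s: 8.1
tool_pos: [0.585, 0.0447, 0.2821]
tool_rot: [179.9, -0.1, 67.0]
force: [4.1, -3.1, -0.9]
grip_width: 0.038
t 8.50 a -8.9 r 112.5 x 0.7 mm tcp [0.585  0.0447 0.2821] rot [179.9  -0.   67. ] w 0.0380
 F local X 6.16 Y -1.13 Z -0.90 sd [0.67 0.52 0.19] torque about spindle (from outside on tool) 0.109
 effort [ -2.117 -36.679  -8.226 -29.438  -1.567   1.415  -0.037] sd [0.018 0.015 0.007 0.    0.003 0.006 0.   ]  wt [-0.634 -1.205  0.03 ] q [ 34.  15. -48.  88.  11.  82. -38.]
```

```bash
python3 -m creep '[{"tx":-0.003,"ty":0.0015,"tz":-0.0004,"rx":0,"ry":0,"rz":0},{"tx":-0.002,"ty":0,"tz":-0.0003,"rx":0,"ry":0,"rz":0},{"tx":-0.0015,"ty":0,"tz":-0.0002,"rx":0,"ry":0,"rz":0},{"tx":-0.001,"ty":0,"tz":-0.0001,"rx":0,"ry":0,"rz":0},{"tx":-0.001,"ty":0,"tz":-0.0001,"rx":0,"ry":0,"rz":0},{"tx":-0.001,"ty":0,"tz":0,"rx":0,"ry":0,"rz":0}]' 0.02 30 && python3 feel.py 6
python3 -m creep '[{"tx":0.003,"ty":0,"tz":0.0004,"rx":0,"ry":0,"rz":0},{"tx":0.002,"ty":0,"tz":0.0003,"rx":0,"ry":0,"rz":0},{"tx":0.0015,"ty":0,"tz":0.0002,"rx":0,"ry":0,"rz":0},{"tx":0.001,"ty":0,"tz":0.0001,"rx":0,"ry":0,"rz":0},{"tx":0.001,"ty":0,"tz":0.0001,"rx":0,"ry":0,"rz":0},{"tx":0.001,"ty":0,"tz":0,"rx":0,"ry":0,"rz":0}]' 0.02 30 && python3 feel.py 6
```

```text
time_s: 9.25
tool_pos: [0.5813, 0.0361, 0.283]
tool_rot: [-179.9, 0.0, 67.1]
force: [3.0, 1.1, -7.9]
grip_width: 0.038
t 9.55 a -4.0 r 112.3 x 0.8 mm tcp [0.5813 0.0359 0.283 ] rot [-179.9    0.    67.1] w 0.0379
 F local X 2.51 Y 2.97 Z -9.02 sd [0.61 0.46 0.39] torque about spindle (from outside on tool) -0.403
 effort [ 7.9600e-01 -3.9634e+01 -5.8430e+00 -3.3889e+01  3.0300e-01  1.3700e+00
 -3.0000e-03] sd [0.034 0.23  0.045 0.345 0.019 0.088 0.009]  wt [ 0.494 -0.906 -0.011] q [ 35.  14. -48.  89.  11.  82. -37.]
time_s: 10.3
tool_pos: [0.5845, 0.043, 0.2824]
tool_rot: [-179.9, 0.2, 67.0]
force: [-4.1, -4.7, -4.1]
grip_width: 0.038
t 10.60 a -8.1 r 112.5 x 0.9 mm tcp [0.5845 0.0432 0.2824] rot [-179.9    0.2   67. ] w 0.0384
 F local X -2.17 Y -5.28 Z -3.41 sd [0.52 0.24 0.37] torque about spindle (from outside on tool) 0.534
 effort [-2.2770e+00 -3.7786e+01 -8.5540e+00 -3.4550e+01 -1.1620e+00 -1.8060e+00
 -2.4000e-02] sd [0.035 0.015 0.028 0.005 0.024 0.014 0.007]  wt [-1.021  0.806  0.006] q [ 33.  15. -48.  88.  11.  82. -38.]
```

```bash
cat > an.py <<'E'
import json
from feel import *
L=.20
def an(l):
    t,a,tq,E,f,W,p,q=json.loads(l);E,f,W,p=map(np.array,(E,f,W,p))
    # bias from the free record is ~0
    Fx=-(W@Y)/L
    cx=p[0]*X[1]-p[1]*X[0];cy=p[0]*Y[1]-p[1]*Y[0]
    Fy=(E[0]-E[6]*0+0-cx*Fx)/cy
    g=p-.006*Z-O
    tf=(g@Y)*f[2]-(g@Z)*Fy
    M=W@X-L*Fy
    return t,a,Fx,Fy,f@X,f@Y,f[2],tf,M,tf+M
if __name__=="__main__":
    print("t a Fx Fy(eff) | fX fY fZ | torqueF hinge total")
    for l in open("log.jsonl"): print(*["%7.3f"%v for v in an(l)])
E
python3 an.py
```

```text
t a Fx Fy(eff) | fX fY fZ | torqueF hinge total
  4.075  10.677   0.427   0.191  -0.201   0.084  -0.224  -0.016  -0.011  -0.027
  5.000  10.985   2.109   0.190   2.180   0.542  -1.032   0.001   0.093   0.094
  6.200  -8.452   3.973  -3.641   3.965  -3.873   5.244   0.492  -0.246   0.247
  7.350 -28.966   6.884   1.041   6.392   0.812   1.840  -0.002  -0.203  -0.206
  8.500  -8.903   6.786  -0.527   6.161  -1.127  -0.904   0.043  -0.003   0.040
  9.550  -4.004   3.190   3.136   2.507   2.968  -9.018  -0.422   0.183  -0.239
 10.600  -8.056  -1.692  -5.255  -2.167  -5.276  -3.411   0.532  -0.205   0.327
```

```bash
python3 -m creep '[{"tx":0.0105,"ty":0,"tz":0.0029,"rx":0,"ry":0,"rz":0},{"tx":0.0094,"ty":0,"tz":0.0028,"rx":0,"ry":0,"rz":0},{"tx":0.0091,"ty":0,"tz":0.0036,"rx":0,"ry":0,"rz":0},{"tx":0.0052,"ty":0,"tz":0.0025,"rx":0,"ry":0,"rz":0},{"tx":0.0018,"ty":0,"tz":0.001,"rx":0,"ry":0,"rz":0},{"tx":0.0009,"ty":0,"tz":0.0005,"rx":0,"ry":0,"rz":0},{"tx":0.0009,"ty":0,"tz":0.0005,"rx":0,"ry":0,"rz":0},{"tx":0.0009,"ty":0,"tz":0.0005,"rx":0,"ry":0,"rz":0}]' 0.02 30 && python3 feel.py 6
python3 -m creep '[{"tx":-0.0027,"ty":0,"tz":-0.0015,"rx":0,"ry":0,"rz":0},{"tx":-0.0018,"ty":0,"tz":-0.0009,"rx":0,"ry":0,"rz":0},{"tx":-0.0009,"ty":0,"tz":-0.0005,"rx":0,"ry":0,"rz":0},{"tx":-0.0009,"ty":0,"tz":-0.0005,"rx":0,"ry":0,"rz":0},{"tx":-0.0009,"ty":0,"tz":-0.0005,"rx":0,"ry":0,"rz":0},{"tx":-0.0009,"ty":0,"tz":-0.0004,"rx":0,"ry":0,"rz":0}]' 0.02 30 && python3 feel.py 6
sed -i 's/Fx=-(W@Y)\/L/W=W-np.array([-.008,-.089,.016]);Fx=-(W@Y)\/L/' an.py; python3 an.py
```

```text
time_s: 11.6
tool_pos: [0.601, 0.0809, 0.2699]
tool_rot: [179.9, -0.1, 67.1]
force: [-3.4, -2.2, 6.4]
grip_width: 0.038
t 11.90 a -30.0 r 114.1 x 1.1 mm tcp [0.601  0.0811 0.2698] rot [ 1.799e+02 -1.000e-01  6.710e+01] w 0.0382
 F local X -2.61 Y -2.68 Z 5.73 sd [0.27 0.34 0.53] torque about spindle (from outside on tool) 0.592
 effort [ -0.598 -36.324  -7.243 -29.571  -0.183  -1.516   0.04 ] sd [0.04  0.02  0.025 0.011 0.022 0.02  0.005]  wt [-0.469  0.819 -0.063] q [ 29.  18. -49.  87.  14.  81. -43.]
time_s: 12.65
tool_pos: [0.5981, 0.0744, 0.2733]
tool_rot: [179.9, -0.2, 67.1]
force: [0.7, 5.5, 4.6]
grip_width: 0.038
t 12.95 a -25.9 r 113.8 x 1.0 mm tcp [0.598  0.0743 0.2734] rot [179.9  -0.2  67.1] w 0.0378
 F local X -0.68 Y 4.90 Z 4.91 sd [0.45 0.26 0.22] torque about spindle (from outside on tool) -0.258
 effort [  2.812 -36.116  -3.858 -27.728   1.438   0.964   0.054] sd [0.037 0.017 0.025 0.009 0.022 0.019 0.003]  wt [ 1.053 -0.324 -0.023] q [ 30.  18. -49.  87.  13.  81. -42.]
t a Fx Fy(eff) | fX fY fZ | torqueF hinge total
  4.075  10.677   0.002   0.000  -0.201   0.084  -0.224   0.005  -0.000   0.004
  5.000  10.985   1.685  -0.001   2.180   0.542  -1.032   0.022   0.103   0.125
  6.200  -8.452   3.548  -3.862   3.965  -3.873   5.244   0.517  -0.229   0.288
  7.350 -28.966   6.460   0.788   6.392   0.812   1.840   0.023  -0.181  -0.158
  8.500  -8.903   6.361  -0.749   6.161  -1.127  -0.904   0.068   0.014   0.082
  9.550  -4.004   2.765   2.923   2.507   2.968  -9.018  -0.398   0.198  -0.200
 10.600  -8.056  -2.117  -5.475  -2.167  -5.276  -3.411   0.556  -0.189   0.368
 11.900 -30.029  -3.264  -3.101  -2.611  -2.676   5.730   0.634  -0.161   0.472
 12.950 -25.919  -1.012   4.813  -0.681   4.903   4.907  -0.249   0.106  -0.143
```

```bash
python3 -m creep '[{"tx":-0.0108,"ty":0,"tz":-0.0055,"rx":0,"ry":0,"rz":0},{"tx":-0.0112,"ty":0,"tz":-0.0035,"rx":0,"ry":0,"rz":0},{"tx":-0.0115,"ty":0,"tz":-0.0022,"rx":0,"ry":0,"rz":0},{"tx":-0.0117,"ty":0,"tz":-0.001,"rx":0,"ry":0,"rz":0},{"tx":-0.0117,"ty":0,"tz":0.0004,"rx":0,"ry":0,"rz":0},{"tx":-0.0035,"ty":0,"tz":0.0006,"rx":0,"ry":0,"rz":0},{"tx":-0.002,"ty":0,"tz":0.0003,"rx":0,"ry":0,"rz":0},{"tx":-0.001,"ty":0,"tz":0.0002,"rx":0,"ry":0,"rz":0},{"tx":-0.001,"ty":0,"tz":0.0002,"rx":0,"ry":0,"rz":0},{"tx":-0.001,"ty":0,"tz":0.0002,"rx":0,"ry":0,"rz":0}]' 0.02 30 && python3 feel.py 6
python3 -m creep '[{"tx":0.003,"ty":0,"tz":-0.0004,"rx":0,"ry":0,"rz":0},{"tx":0.002,"ty":0,"tz":-0.0003,"rx":0,"ry":0,"rz":0},{"tx":0.0015,"ty":0,"tz":-0.0002,"rx":0,"ry":0,"rz":0},{"tx":0.001,"ty":0,"tz":-0.0001,"rx":0,"ry":0,"rz":0},{"tx":0.001,"ty":0,"tz":-0.0001,"rx":0,"ry":0,"rz":0},{"tx":0.001,"ty":0,"tz":0,"rx":0,"ry":0,"rz":0}]' 0.02 30 && python3 feel.py 6
python3 an.py|tail -2
```

```text
time_s: 14.2
tool_pos: [0.5717, 0.0138, 0.2817]
tool_rot: [-179.9, -0.1, 67.1]
force: [1.9, 4.7, -12.9]
grip_width: 0.0383
t 14.50 a 8.4 r 111.9 x 0.6 mm tcp [0.5716 0.0137 0.2817] rot [-179.9   -0.    67.1] w 0.0383
 F local X 0.98 Y 5.24 Z -13.80 sd [0.59 0.58 0.64] torque about spindle (from outside on tool) -0.353
 effort [ 2.5440e+00 -4.0291e+01 -3.7590e+00 -3.6758e+01  1.4320e+00  1.4340e+00
  1.8000e-02] sd [0.024 0.012 0.018 0.008 0.024 0.008 0.01 ]  wt [ 1.117e+00 -7.910e-01 -1.000e-03] q [ 37.  13. -48.  90.   9.  81. -34.]
time_s: 15.25
tool_pos: [0.5748, 0.0209, 0.283]
tool_rot: [-179.9, 0.1, 67.0]
force: [-4.2, -1.6, -18.8]
grip_width: 0.0382
t 15.55 a 4.2 r 112.3 x 0.7 mm tcp [0.5749 0.0211 0.283 ] rot [-1.799e+02  1.000e-01  6.700e+01] w 0.0383
 F local X -3.49 Y -4.03 Z -21.41 sd [0.61 0.45 0.55] torque about spindle (from outside on tool) 0.628
 effort [-1.2350e+00 -4.4161e+01 -8.3480e+00 -4.3661e+01 -5.6200e-01 -1.6730e+00
  8.0000e-03] sd [0.075 0.203 0.086 0.286 0.022 0.057 0.002]  wt [-0.576  0.871  0.001] q [ 36.  13. -48.  90.  10.  82. -35.]
 14.500   8.443   1.010   5.355   0.984   5.235 -13.801  -0.366   0.239  -0.127
 15.550   4.209  -3.291  -3.930  -3.485  -4.031 -21.413   0.617  -0.115   0.502
```

```bash
sed -i 's/O=np.array(\[.5775,.029,.165\])/O=np.array([.5785,.0313,.165])/' feel.py
python3 -m creep '[{"tx":0,"ty":0,"tz":0.003,"rx":0,"ry":0,"rz":0},{"tx":0,"ty":0,"tz":0,"rx":0,"ry":0,"rz":0}]' 0.048 30 && python3 feel.py 3
python3 -m creep '[{"tx":0,"ty":0,"tz":0,"rx":0,"ry":0,"rz":0},{"tx":0,"ty":0,"tz":0,"rx":0,"ry":0,"rz":0},{"tx":0,"ty":0,"tz":0,"rx":0,"ry":0,"rz":0}]' 0.02 30 && python3 feel.py 3
python3 an.py
```

```text
time_s: 15.8
tool_pos: [0.5791, 0.023, 0.2855]
tool_rot: [179.4, -0.3, 67.1]
force: [-0.1, -0.1, 0.4]
grip_width: 0.0465
t 15.95 a 4.1 r 113.9 x 3.3 mm tcp [0.5784 0.0226 0.2847] rot [179.6  -0.2  67.1] w 0.0476
 F local X -0.06 Y 0.37 Z 0.01 sd [0.13 0.26 0.15] torque about spindle (from outside on tool) -0.043
 effort [ 5.6000e-02 -3.4287e+01 -5.2610e+00 -3.0945e+01 -6.4000e-02 -5.5000e-02
 -1.0000e-03] sd [0.055 0.246 0.09  0.242 0.005 0.016 0.   ]  wt [ 0.002 -0.051  0.028] q [ 36.  13. -48.  90.  10.  81. -35.]
time_s: 16.32
tool_pos: [0.5754, 0.0222, 0.2818]
tool_rot: [-180.0, -0.0, 67.1]
force: [-3.3, 0.1, 5.9]
grip_width: 0.0381
t 16.48 a 5.0 r 111.2 x 0.7 mm tcp [0.5754 0.0222 0.2818] rot [-180.    -0.    67.1] w 0.0380
 F local X -4.26 Y -0.39 Z 5.99 sd [0.5  0.46 0.43] torque about spindle (from outside on tool) -0.014
 effort [ 6.6800e-01 -3.1987e+01 -4.1550e+00 -2.9875e+01  6.2800e-01 -1.3120e+00
  2.7000e-02] sd [0.001 0.002 0.001 0.001 0.    0.    0.   ]  wt [ 0.261  0.873 -0.029] q [ 36.  13. -48.  90.  10.  81. -35.]
t a Fx Fy(eff) | fX fY fZ | torqueF hinge total
  
[... 337 characters left out ...]
.361  -0.749   6.161  -1.127  -0.904   0.070   0.014   0.084
  9.550  -4.004   2.765   2.923   2.507   2.968  -9.018  -0.375   0.198  -0.177
 10.600  -8.056  -2.117  -5.475  -2.167  -5.276  -3.411   0.565  -0.189   0.376
 11.900 -30.029  -3.264  -3.101  -2.611  -2.676   5.730   0.619  -0.161   0.458
 12.950 -25.919  -1.012   4.813  -0.681   4.903   4.907  -0.261   0.106  -0.155
 14.500   8.443   1.010   5.355   0.984   5.235 -13.801  -0.331   0.239  -0.092
 15.550   4.209  -3.291  -3.930  -3.485  -4.031 -21.413   0.670  -0.115   0.556
 15.950   4.059  -0.195   0.015  -0.058   0.374   0.005  -0.002  -0.009  -0.010
 16.475   4.956  -4.952  -1.069  -4.263  -0.391   5.993   0.061   0.082   0.143
```

```bash
python3 -m creep '[{"tx":-0.004,"ty":-0.0018,"tz":-0.0006,"rx":0,"ry":0,"rz":0},{"tx":-0.004,"ty":0,"tz":0.0005,"rx":0,"ry":0,"rz":0},{"tx":-0.002,"ty":0,"tz":0.0003,"rx":0,"ry":0,"rz":0},{"tx":-0.001,"ty":0,"tz":0.0002,"rx":0,"ry":0,"rz":0},{"tx":-0.001,"ty":0,"tz":0.0002,"rx":0,"ry":0,"rz":0},{"tx":-0.001,"ty":0,"tz":0.0002,"rx":0,"ry":0,"rz":0},{"tx":-0.001,"ty":0,"tz":0.0002,"rx":0,"ry":0,"rz":0}]' 0.02 30 && python3 feel.py 6
python3 -m creep '[{"tx":0.003,"ty":0,"tz":-0.0005,"rx":0,"ry":0,"rz":0},{"tx":0.002,"ty":0,"tz":-0.0003,"rx":0,"ry":0,"rz":0},{"tx":0.001,"ty":0,"tz":-0.0001,"rx":0,"ry":0,"rz":0},{"tx":0.001,"ty":0,"tz":-0.0001,"rx":0,"ry":0,"rz":0},{"tx":0.001,"ty":0,"tz":-0.0001,"rx":0,"ry":0,"rz":0},{"tx":0.001,"ty":0,"tz":-0.0001,"rx":0,"ry":0,"rz":0}]' 0.02 30 && python3 feel.py 6
python3 an.py|tail -2
```

```text
time_s: 17.35
tool_pos: [0.5697, 0.0095, 0.2795]
tool_rot: [179.9, -0.1, 67.1]
force: [5.0, 1.4, -4.2]
grip_width: 0.0382
t 17.65 a 12.3 r 111.0 x 0.5 mm tcp [0.5696 0.0094 0.2795] rot [ 1.799e+02 -1.000e-01  6.710e+01] w 0.0380
 F local X 4.16 Y 3.18 Z -3.83 sd [0.72 0.29 0.57] torque about spindle (from outside on tool) -0.255
 effort [ 9.6000e-01 -3.5493e+01 -4.3340e+00 -3.0804e+01  2.8900e-01  2.0360e+00
 -2.5000e-02] sd [0.033 0.015 0.029 0.006 0.015 0.003 0.008]  wt [ 0.49  -1.305  0.009] q [ 38.  12. -48.  91.   9.  81. -34.]
time_s: 18.4
tool_pos: [0.5717, 0.0141, 0.2805]
tool_rot: [180.0, 0.3, 66.9]
force: [1.1, -5.3, -1.4]
grip_width: 0.038
t 18.70 a 9.5 r 111.1 x 0.6 mm tcp [0.5718 0.0142 0.2806] rot [180.    0.3  66.9] w 0.0380
 F local X 3.21 Y -4.37 Z -2.95 sd [0.69 0.38 0.33] torque about spindle (from outside on tool) 0.533
 effort [ -3.014 -35.337  -8.322 -31.745  -2.077   0.196  -0.128] sd [0.023 0.015 0.017 0.011 0.025 0.008 0.007]  wt [-1.228 -0.472  0.136] q [ 37.  13. -48.  90.  10.  81. -35.]
 17.650  12.294   4.610   3.912   4.159   3.182  -3.830  -0.334   0.154  -0.180
 18.700   9.527   4.165  -3.889   3.213  -4.375  -2.945   0.480  -0.193   0.287
```

```bash
python3 -m creep '[{"tx":-0.0096,"ty":0.0008,"tz":0.0019,"rx":0,"ry":0,"rz":0},{"tx":-0.0094,"ty":0,"tz":0.003,"rx":0,"ry":0,"rz":0},{"tx":-0.0091,"ty":0,"tz":0.0038,"rx":0,"ry":0,"rz":0},{"tx":-0.007,"ty":0,"tz":0.0036,"rx":0,"ry":0,"rz":0},{"tx":-0.0018,"ty":0,"tz":0.001,"rx":0,"ry":0,"rz":0},{"tx":-0.0009,"ty":0,"tz":0.0005,"rx":0,"ry":0,"rz":0},{"tx":-0.0009,"ty":0,"tz":0.0005,"rx":0,"ry":0,"rz":0},{"tx":-0.0009,"ty":0,"tz":0.0005,"rx":0,"ry":0,"rz":0},{"tx":-0.0009,"ty":0,"tz":0.0005,"rx":0,"ry":0,"rz":0}]' 0.02 30 && python3 feel.py 6
python3 -m creep '[{"tx":0.0027,"ty":0,"tz":-0.0015,"rx":0,"ry":0,"rz":0},{"tx":0.0018,"ty":0,"tz":-0.001,"rx":0,"ry":0,"rz":0},{"tx":0.0009,"ty":0,"tz":-0.0005,"rx":0,"ry":0,"rz":0},{"tx":0.0009,"ty":0,"tz":-0.0005,"rx":0,"ry":0,"rz":0},{"tx":0.0009,"ty":0,"tz":-0.0005,"rx":0,"ry":0,"rz":0},{"tx":0.0009,"ty":0,"tz":-0.0005,"rx":0,"ry":0,"rz":0}]' 0.02 30 && python3 feel.py 6
python3 an.py|tail -2
```

```text
time_s: 19.82
tool_pos: [0.5569, -0.0201, 0.2661]
tool_rot: [-180.0, 0.0, 67.1]
force: [-0.5, -1.0, 4.9]
grip_width: 0.038
t 20.12 a 30.5 r 110.2 x 0.4 mm tcp [ 0.5568 -0.0202  0.266 ] rot [-180.     0.    67.1] w 0.0376
 F local X -0.86 Y -0.36 Z 5.23 sd [0.7  0.35 0.38] torque about spindle (from outside on tool) -0.258
 effort [-6.5000e-02 -3.0080e+01 -3.9210e+00 -2.8684e+01  1.0000e-02 -1.2100e-01
 -6.0000e-03] sd [0.022 0.111 0.034 0.062 0.012 0.04  0.002]  wt [ 0.054 -0.046  0.02 ] q [ 41.  11. -47.  94.   8.  79. -30.]
time_s: 20.88
tool_pos: [0.5588, -0.0157, 0.2688]
tool_rot: [-179.9, 0.3, 66.9]
force: [-2.9, -6.1, -0.8]
grip_width: 0.0383
t 21.18 a 27.5 r 110.3 x 0.4 mm tcp [ 0.5588 -0.0156  0.2689] rot [-179.9    0.3   66.9] w 0.0380
 F local X 0.30 Y -6.40 Z -0.15 sd [0.4  0.69 0.39] torque about spindle (from outside on tool) 0.634
 effort [ -3.095 -32.544  -7.439 -31.826  -1.975  -0.936  -0.092] sd [0.02  0.014 0.015 0.011 0.023 0.007 0.008]  wt [-1.317  0.293  0.118] q [ 40.  11. -47.  93.   9.  80. -31.]
 20.125  30.477  -0.322  -0.250  -0.860  -0.360   5.232  -0.269   0.090  -0.179
 21.175  27.473   0.822  -5.628   0.300  -6.402  -0.149   0.559  -0.228   0.330
```

Run:
```python
import an,json
from feel import *
ls=open("log.jsonl").read().split("\n")[:-1]
R=[json.loads(l) for l in ls]
W0=np.array([-.008,-.089,.016])
W=np.array([r[5] for r in R])-W0;F=np.array([r[4] for r in R])
fx=F@X;fy=F@Y;wy=W@Y;wx=W@X
print("L from Fx",np.linalg.lstsq(np.c_[fx,np.ones(len(fx))],-wy,rcond=None)[0])
print(np.c_[fx,-wy/fx][np.abs(fx)>2].round(3))
print("Fy",np.linalg.lstsq(np.c_[fy,np.ones(len(fx))],wx,rcond=None)[0])
for L in (.2,.215,.23,.24):
    an.L=L;D=[an.an(l) for l in ls]
    print(L,[("a %.0f F mean %.3f half %.3f tot mean %.3f half %.3f"%((D[i][1]+D[j][1])/2,(D[i][7]+D[j][7])/2,(D[j][7]-D[i][7])/2,(D[i][9]+D[j][9])/2,(D[j][9]-D[i][9])/2)) for i,j in ((5,6),(8,7),(9,10),(13,14),(15,16))])
```

```text
L from Fx [0.20932582 0.00022201]
[[ 2.18   0.155]
 [ 3.965  0.179]
 [ 6.392  0.202]
 [ 6.161  0.207]
 [ 2.507  0.221]
 [-2.167  0.195]
 [-2.611  0.25 ]
 [-3.485  0.189]
 [-4.263  0.232]
 [ 4.159  0.222]
 [ 3.213  0.259]]
Fy [0.2355871  0.00620618]
0.2 ['a -6 F mean 0.095 half 0.470 tot mean 0.100 half 0.277', 'a -28 F mean 0.179 half 0.440 tot mean 0.151 half 0.307', 'a 6 F mean 0.170 half 0.501 tot mean 0.232 half 0.324', 'a 11 F mean 0.073 half 0.407 tot mean 0.054 half 0.233', 'a 29 F mean 0.145 half 0.414 tot mean 0.076 half 0.255']
0.215 ['a -6 F mean 0.096 half 0.460 tot mean 0.122 half 0.311', 'a -28 F mean 0.170 half 0.435 tot mean 0.111 half 0.351', 'a 6 F mean 0.165 half 0.493 tot mean 0.209 half 0.371', 'a 11 F mean 0.088 half 0.406 tot mean 0.098 half 0.290', 'a 29 F mean 0.146 half 0.415 tot mean 0.122 half 0.300']
0.23 ['a -6 F mean 0.097 half 0.452 tot mean 0.144 half 0.347', 'a -28 F mean 0.163 half 0.431 tot mean 0.071 half 0.396', 'a 6 F mean 0.162 half 0.486 tot mean 0.186 half 0.418', 'a 11 F mean 0.101 half 0.406 tot mean 0.141 half 0.347', 'a 29 F mean 0.146 half 0.416 tot mean 0.168 half 0.345']
0.24 ['a -6 F mean 0.098 half 0.447 tot mean 0.159 half 0.371', 'a -28 F mean 0.158 half 0.429 tot mean 0.045 half 0.427', 'a 6 F mean 0.159 half 0.482 tot mean 0.171 half 0.451', 'a 11 F mean 0.109 half 0.406 tot mean 0.169 half 0.385', 'a 29 F mean 0.147 half 0.417 tot mean 0.199 half 0.375']
```

Run:
```python
import json
from feel import *
from scipy.optimize import least_squares
R=[json.loads(l) for l in open("log.jsonl")]
P=np.array([np.array(r[6])-[0,0,.006]-O for r in R]);yz=np.c_[P@Y,P[:,2]]
for sel in (range(1,11),range(12,17),list(range(1,11))+list(range(12,17))):
    q=yz[list(sel)]
    f=least_squares(lambda c:np.hypot(*(q-c[:2]).T)-.112,[0,0]);print((f.x*1000).round(2),(f.fun*1000).round(1))
    f=least_squares(lambda c:np.hypot(*(q-c[:2]).T)-c[2],[0,0,.112]);print((f.x*1000).round(2),(f.fun*1000).round(1))
print((P@X*1000).round(1))
```

```text
[0.7  0.34] [ 0.2 -0.1  0.  -0.3 -0.3 -0.2  0.3  0.1  0.1  0.3]
[ -0.44  -6.81 119.03] [-0.   0.1 -0.1 -0.1 -0.1 -0.   0.1  0.1 -0.1  0.2]
[ 2.63 -0.49] [-0.1  0.1  0.  -0.   0. ]
[  0.54   5.42 105.84] [-0.  0.  0.  0. -0.]
[ 2.31 -0.09] [ 1.   0.1 -0.3 -0.1  0.1  0.  -0.1 -0.1  0.8  0.9 -0.5 -0.4 -0.4 -0.5
 -0.5]
[  2.31   4.21 107.9 ] [ 0.9 -0.1 -0.1 -0.2 -0.1 -0.1  0.2  0.   0.7  0.7 -0.7 -0.5 -0.5 -0.1
 -0.2]
[0.3 0.4 0.7 0.9 0.7 0.7 0.9 1.1 1.  0.6 0.7 3.3 0.7 0.5 0.6 0.4 0.4]
```

```bash
sed -i 's/O=np.array(\[.5785,.0313,.165\])/O=np.array([.5791,.0327,.165])/' feel.py
python3 - <<'E'
from feel import *
s=env.read_camera("scene");w=env.read_camera("wrist")
im=cv2.resize(s["pixels"][140:265,200:350,::-1],None,fx=4,fy=4,interpolation=2)
im2=cv2.resize(w["pixels"][0:300,150:400,::-1],None,fx=1.6,fy=1.6)
print(proj(s,[O+.122*(Z*np.cos(a)-Y*np.sin(a)) for a in np.radians([28,-32,-92,-152,148,88])]).round(1))
print(proj(w,[O+.122*(Z*np.cos(a)-Y*np.sin(a)) for a in np.radians([28,-32,-92])]).round(1))
h=np.zeros((500,1000,3),np.uint8);h[:im.shape[0],:600]=im;h[:480,600:]=im2;cv2.imwrite("pics/m3.png",cv2.resize(h,(800,400)));cv2.imwrite("pics/m3s.png",im)
E
```

```text
[[261.5 179.1]
 [309.  178.3]
 [327.9 206.7]
 [303.6 232. ]
 [262.5 233. ]
 [239.9 208.4]]
[[276.3 287.8]
 [277.1  -4.6]
 [277.2 -46.8]]
```

View pics/m3.png

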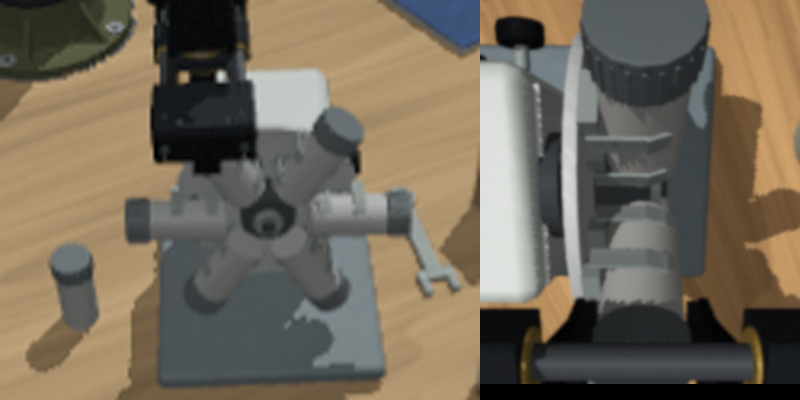

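```bash
python3 -m creep '[{"tx":0,"ty":0,"tz":0,"rx":0,"ry":0,"rz":0},{"tx":0,"ty":0,"tz":0,"rx":0,"ry":0,"rz":0},{"tx":0,"ty":0,"tz":-0.034,"rx":0,"ry":0,"rz":0},{"tx":0.037,"ty":0,"tz":0,"rx":0,"ry":0,"rz":0},{"tx":0.037,"ty":0,"tz":0,"rx":0,"ry":0,"rz":0},{"tx":0.036,"ty":0,"tz":0,"rx":0,"ry":0,"rz":0},{"tx":0,"ty":0,"tz":0.02,"rx":0,"ry":0,"rz":0},{"tx":0,"ty":0,"tz":0,"rx":0,"ry":0,"rz":0},{"tx":0,"ty":0,"tz":0,"rx":0,"ry":0,"rz":0}]' 0.054 30 && python3 feel.py 4
```

```text
time_s: 22.4
tool_pos: [0.603, 0.0872, 0.2841]
tool_rot: [-180.0, 0.1, 66.9]
force: [0.3, 0.6, 0.3]
grip_width: 0.0539
t 22.60 a -27.8 r 128.6 x 0.6 mm tcp [0.6032 0.0876 0.2847] rot [179.9  -0.   67. ] w 0.0540
 F local X -0.05 Y 0.10 Z -0.06 sd [0.39 0.56 0.16] torque about spindle (from outside on tool) -0.015
 effort [-8.5000e-02 -3.9085e+01 -7.5170e+00 -3.0578e+01 -6.7000e-02 -2.2000e-02
  2.0000e-03] sd [0.098 0.106 0.031 0.107 0.006 0.003 0.001]  wt [-0.007 -0.076 -0.028] q [ 29.  19. -49.  85.  14.  83. -44.]
```

```bash
cat > samp.py <<'E'
import sys
from feel import *
o=env.get_obs();p=o["tool_pos"];g=p-.006*Z-O;f=o["force"]
a=np.degrees(np.arctan2(-g@Y,g@Z));tq=np.cross(g,f)@X
r=dict(lab=sys.argv[1],a=a,r=np.hypot(g@Y,g@Z),tq=tq,f=f.tolist(),E=o["effort"].tolist(),W=o["wrist_torque"].tolist(),p=p.tolist(),t=o["time_s"],w=o["grip_width"],v=o["joint_velocities"].tolist())
open("samp.jsonl","a").write(json.dumps(r)+"\n")
print("%s t %.2f a %.1f r %.1f F X %.1f Y %.1f Z %.1f tq %.3f E1 %.2f w %.4f"%(sys.argv[1],r["t"],a,r["r"]*1e3,f@X,f@Y,f[2],tq,r["E"][0],r["w"]))
E
python3 -m creep '[{"tx":-0.0015,"ty":0,"tz":0.018,"rx":0,"ry":0,"rz":0},{"tx":0,"ty":0,"tz":0,"rx":0,"ry":0,"rz":0},{"tx":0,"ty":0,"tz":0,"rx":0,"ry":0,"rz":0}]' 0.054 30 >/dev/null; python3 samp.py pre
python3 -m creep '[{"tx":0,"ty":0,"tz":0,"rx":0,"ry":0,"rz":0},{"tx":0,"ty":0,"tz":0,"rx":0,"ry":0,"rz":0},{"tx":0,"ty":0,"tz":0,"rx":0,"ry":0,"rz":0},{"tx":0,"ty":0,"tz":0,"rx":0,"ry":0,"rz":0}]' 0.02 30 >/dev/null; python3 samp.py grip
python3 -m creep '[{"tx":-0.0068,"ty":0,"tz":-0.0038,"rx":0,"ry":0,"rz":0},{"tx":-0.007,"ty":0,"tz":-0.0034,"rx":0,"ry":0,"rz":0},{"tx":-0.0073,"ty":0,"tz":-0.0029,"rx":0,"ry":0,"rz":0}]' >/dev/null; python3 samp.py B
python3 -m creep '[{"tx":-0.0075,"ty":0,"tz":-0.0023,"rx":0,"ry":0,"rz":0},{"tx":-0.0076,"ty":0,"tz":-0.0019,"rx":0,"ry":0,"rz":0}]' >/dev/null; python3 samp.py B
python3 -m creep '[{"tx":-0.0077,"ty":0,"tz":-0.0012,"rx":0,"ry":0,"rz":0}]' >/dev/null; python3 samp.py B
python3 -m creep '[{"tx":-0.0078,"ty":0,"tz":-0.0008,"rx":0,"ry":0,"rz":0}]' >/dev/null; python3 samp.py B
python3 -m creep '[{"tx":-0.0078,"ty":0,"tz":-0.0002,"rx":0,"ry":0,"rz":0}]' >/dev/null; python3 samp.py B
python3 -m creep '[{"tx":-0.0078,"ty":0,"tz":0.0003,"rx":0,"ry":0,"rz":0}]' >/dev/null; python3 samp.py B
python3 -m creep '[{"tx":-0.0078,"ty":0,"tz":0.0009,"rx":0,"ry":0,"rz":0}]' >/dev/null; python3 samp.py B
python3 -m creep '[{"tx":-0.0076,"ty":0,"tz":0.0015,"rx":0,"ry":0,"rz":0},{"tx":-0.0076,"ty":0,"tz":0.0019,"rx":0,"ry":0,"rz":0}]' >/dev/null; python3 samp.py B
python3 -m creep '[{"tx":-0.0074,"ty":0,"tz":0.0025,"rx":0,"ry":0,"rz":0},{"tx":-0.0072,"ty":0,"tz":0.003,"rx":0,"ry":0,"rz":0}]' >/dev/null; python3 samp.py B
python3 -m creep '[{"tx":-0.007,"ty":0,"tz":0.0035,"rx":0,"ry":0,"rz":0}]' >/dev/null; python3 samp.py B
```

```text
pre t 22.98 a -32.0 r 111.8 F X -0.1 Y 0.1 Z 0.9 tq 0.038 E1 0.13 w 0.0539
grip t 23.48 a -31.8 r 112.6 F X 5.4 Y 1.3 Z -0.5 tq -0.155 E1 -0.83 w 0.0380
B t 23.85 a -20.0 r 112.3 F X 5.2 Y 1.3 Z -1.9 tq -0.207 E1 -1.19 w 0.0384
B t 24.10 a -12.0 r 112.0 F X 4.8 Y 1.8 Z -4.3 tq -0.300 E1 -0.99 w 0.0382
B t 24.23 a -8.1 r 112.0 F X 5.3 Y 1.3 Z -3.2 tq -0.197 E1 -0.80 w 0.0382
B t 24.35 a -4.1 r 111.8 F X 4.1 Y 2.5 Z -2.9 tq -0.305 E1 -0.68 w 0.0379
B t 24.48 a -0.2 r 111.7 F X 5.9 Y 2.6 Z -3.9 tq -0.294 E1 -0.46 w 0.0380
B t 24.60 a 3.7 r 111.6 F X 4.5 Y 3.2 Z -3.8 tq -0.327 E1 -0.25 w 0.0382
B t 24.73 a 7.7 r 111.6 F X 5.3 Y 2.1 Z -3.8 tq -0.175 E1 -0.01 w 0.0382
B t 24.98 a 15.5 r 111.4 F X 4.4 Y 4.3 Z -2.6 tq -0.380 E1 0.41 w 0.0381
B t 25.23 a 23.7 r 111.2 F X 4.0 Y 3.9 Z -1.7 tq -0.325 E1 0.79 w 0.0379
B t 25.35 a 28.0 r 111.2 F X 2.7 Y 3.8 Z -1.2 tq -0.311 E1 0.93 w 0.0379
```

```bash
python3 -m creep '[{"tx":0,"ty":0,"tz":0,"rx":0,"ry":0,"rz":0},{"tx":0,"ty":0,"tz":0,"rx":0,"ry":0,"rz":0},{"tx":0,"ty":0.001,"tz":-0.034,"rx":0,"ry":0,"rz":0},{"tx":0.0373,"ty":0,"tz":0,"rx":0,"ry":0,"rz":0},{"tx":0.0373,"ty":0,"tz":0,"rx":0,"ry":0,"rz":0},{"tx":0.0373,"ty":0,"tz":0,"rx":0,"ry":0,"rz":0},{"tx":0,"ty":0,"tz":0.0369,"rx":0,"ry":0,"rz":0},{"tx":0,"ty":0,"tz":0,"rx":0,"ry":0,"rz":0},{"tx":0,"ty":0,"tz":0,"rx":0,"ry":0,"rz":0},{"tx":0,"ty":0,"tz":0,"rx":0,"ry":0,"rz":0}]' 0.054 30 >/dev/null; python3 samp.py pre
python3 -m creep '[{"tx":0,"ty":0,"tz":0,"rx":0,"ry":0,"rz":0},{"tx":0,"ty":0,"tz":0,"rx":0,"ry":0,"rz":0},{"tx":0,"ty":0,"tz":0,"rx":0,"ry":0,"rz":0},{"tx":0,"ty":0,"tz":0,"rx":0,"ry":0,"rz":0}]' 0.02 30 >/dev/null; python3 samp.py grip
python3 -m creep '[{"tx":-0.0068,"ty":0,"tz":-0.0038,"rx":0,"ry":0,"rz":0},{"tx":-0.007,"ty":0,"tz":-0.0034,"rx":0,"ry":0,"rz":0},{"tx":-0.0073,"ty":0,"tz":-0.0029,"rx":0,"ry":0,"rz":0}]' >/dev/null; python3 samp.py C
python3 -m creep '[{"tx":-0.0075,"ty":0,"tz":-0.0023,"rx":0,"ry":0,"rz":0},{"tx":-0.0076,"ty":0,"tz":-0.0019,"rx":0,"ry":0,"rz":0}]' >/dev/null; python3 samp.py C
python3 -m creep '[{"tx":-0.0077,"ty":0,"tz":-0.0012,"rx":0,"ry":0,"rz":0}]' >/dev/null; python3 samp.py C
python3 -m creep '[{"tx":-0.0078,"ty":0,"tz":-0.0008,"rx":0,"ry":0,"rz":0}]' >/dev/null; python3 samp.py C
python3 -m creep '[{"tx":-0.0078,"ty":0,"tz":-0.0002,"rx":0,"ry":0,"rz":0}]' >/dev/null; python3 samp.py C
python3 -m creep '[{"tx":-0.0078,"ty":0,"tz":0.0003,"rx":0,"ry":0,"rz":0}]' >/dev/null; python3 samp.py C
python3 -m creep '[{"tx":-0.0078,"ty":0,"tz":0.0009,"rx":0,"ry":0,"rz":0}]' >/dev/null; python3 samp.py C
python3 -m creep '[{"tx":-0.0076,"ty":0,"tz":0.0015,"rx":0,"ry":0,"rz":0},{"tx":-0.0076,"ty":0,"tz":0.0019,"rx":0,"ry":0,"rz":0}]' >/dev/null; python3 samp.py C
python3 -m creep '[{"tx":-0.0074,"ty":0,"tz":0.0025,"rx":0,"ry":0,"rz":0},{"tx":-0.0072,"ty":0,"tz":0.003,"rx":0,"ry":0,"rz":0}]' >/dev/null; python3 samp.py C
python3 -m creep '[{"tx":-0.007,"ty":0,"tz":0.0035,"rx":0,"ry":0,"rz":0}]' >/dev/null; python3 samp.py C
```

```text
pre t 26.60 a -31.4 r 113.4 F X 0.4 Y -0.6 Z 0.6 tq 0.090 E1 -0.05 w 0.0538
grip t 27.10 a -31.8 r 112.5 F X -0.4 Y -0.6 Z 2.9 tq 0.228 E1 -0.25 w 0.0377
C t 27.48 a -19.9 r 112.1 F X 1.4 Y 2.5 Z -3.3 tq -0.396 E1 0.42 w 0.0379
C t 27.73 a -11.8 r 111.8 F X 1.1 Y 2.8 Z -4.3 tq -0.408 E1 0.78 w 0.0379
C t 27.85 a -7.8 r 111.6 F X 1.3 Y 3.7 Z -4.4 tq -0.472 E1 1.10 w 0.0380
C t 27.98 a -3.8 r 111.5 F X 0.9 Y 3.8 Z -5.2 tq -0.465 E1 1.33 w 0.0377
C t 28.10 a 0.1 r 111.3 F X 0.6 Y 4.3 Z -5.3 tq -0.472 E1 1.71 w 0.0379
C t 28.23 a 4.1 r 111.2 F X 0.1 Y 4.5 Z -7.1 tq -0.438 E1 2.15 w 0.0381
C t 28.35 a 8.0 r 111.1 F X 1.1 Y 6.7 Z -7.5 tq -0.617 E1 2.51 w 0.0380
C t 28.60 a 15.7 r 110.9 F X 0.9 Y 6.8 Z -6.5 tq -0.532 E1 3.24 w 0.0378
C t 28.85 a 23.4 r 110.8 F X -1.2 Y 8.3 Z -3.9 tq -0.671 E1 3.71 w 0.0378
C t 28.98 a 27.3 r 110.7 F X -2.1 Y 8.2 Z -3.2 tq -0.650 E1 3.84 w 0.0379
```

```bash
python3 -m creep '[{"tx":0,"ty":0,"tz":0,"rx":0,"ry":0,"rz":0},{"tx":0,"ty":0,"tz":0,"rx":0,"ry":0,"rz":0},{"tx":0,"ty":0,"tz":-0.034,"rx":0,"ry":0,"rz":0},{"tx":0.0373,"ty":0,"tz":0,"rx":0,"ry":0,"rz":0},{"tx":0.0373,"ty":0,"tz":0,"rx":0,"ry":0,"rz":0},{"tx":0.0373,"ty":0,"tz":0,"rx":0,"ry":0,"rz":0},{"tx":0,"ty":0,"tz":0.0377,"rx":0,"ry":0,"rz":0},{"tx":0,"ty":0,"tz":0,"rx":0,"ry":0,"rz":0},{"tx":0,"ty":0,"tz":0,"rx":0,"ry":0,"rz":0},{"tx":0,"ty":0,"tz":0,"rx":0,"ry":0,"rz":0}]' 0.054 30 >/dev/null; python3 samp.py pre
python3 -m creep '[{"tx":0,"ty":0,"tz":0,"rx":0,"ry":0,"rz":0},{"tx":0,"ty":0,"tz":0,"rx":0,"ry":0,"rz":0},{"tx":0,"ty":0,"tz":0,"rx":0,"ry":0,"rz":0},{"tx":0,"ty":0,"tz":0,"rx":0,"ry":0,"rz":0}]' 0.02 30 >/dev/null; python3 samp.py grip
python3 -m creep '[{"tx":-0.0068,"ty":0,"tz":-0.0038,"rx":0,"ry":0,"rz":0},{"tx":-0.007,"ty":0,"tz":-0.0034,"rx":0,"ry":0,"rz":0},{"tx":-0.0073,"ty":0,"tz":-0.0029,"rx":0,"ry":0,"rz":0}]' >/dev/null; python3 samp.py D
python3 -m creep '[{"tx":-0.0075,"ty":0,"tz":-0.0023,"rx":0,"ry":0,"rz":0},{"tx":-0.0076,"ty":0,"tz":-0.0019,"rx":0,"ry":0,"rz":0}]' >/dev/null; python3 samp.py D
python3 -m creep '[{"tx":-0.0077,"ty":0,"tz":-0.0012,"rx":0,"ry":0,"rz":0}]' >/dev/null; python3 samp.py D
python3 -m creep '[{"tx":-0.0078,"ty":0,"tz":-0.0008,"rx":0,"ry":0,"rz":0}]' >/dev/null; python3 samp.py D
python3 -m creep '[{"tx":-0.0078,"ty":0,"tz":-0.0002,"rx":0,"ry":0,"rz":0}]' >/dev/null; python3 samp.py D
python3 -m creep '[{"tx":-0.0078,"ty":0,"tz":0.0003,"rx":0,"ry":0,"rz":0}]' >/dev/null; python3 samp.py D
python3 -m creep '[{"tx":-0.0078,"ty":0,"tz":0.0009,"rx":0,"ry":0,"rz":0}]' >/dev/null; python3 samp.py D
python3 -m creep '[{"tx":-0.0076,"ty":0,"tz":0.0015,"rx":0,"ry":0,"rz":0},{"tx":-0.0076,"ty":0,"tz":0.0019,"rx":0,"ry":0,"rz":0}]' >/dev/null; python3 samp.py D
python3 -m creep '[{"tx":-0.0074,"ty":0,"tz":0.0025,"rx":0,"ry":0,"rz":0},{"tx":-0.0072,"ty":0,"tz":0.003,"rx":0,"ry":0,"rz":0}]' >/dev/null; python3 samp.py D
python3 -m creep '[{"tx":-0.007,"ty":0,"tz":0.0035,"rx":0,"ry":0,"rz":0}]' >/dev/null; python3 samp.py D
```

```text
pre t 30.23 a -31.5 r 112.8 F X 0.4 Y 0.5 Z 0.5 tq -0.019 E1 -0.00 w 0.0539
grip t 30.73 a -32.0 r 111.8 F X 0.8 Y -0.9 Z 1.9 tq 0.198 E1 -0.24 w 0.0376
D t 31.10 a -20.2 r 111.5 F X 1.7 Y 4.2 Z -4.1 tq -0.597 E1 1.12 w 0.0374
D t 31.35 a -12.1 r 111.1 F X 2.1 Y 4.9 Z -4.9 tq -0.645 E1 1.46 w 0.0376
D t 31.48 a -8.2 r 111.0 F X 2.2 Y 5.5 Z -5.8 tq -0.691 E1 1.76 w 0.0380
D t 31.60 a -4.3 r 110.9 F X 1.5 Y 5.8 Z -5.3 tq -0.690 E1 1.95 w 0.0377
D t 31.73 a -0.4 r 110.7 F X 3.2 Y 6.7 Z -5.7 tq -0.749 E1 2.26 w 0.0379
D t 31.85 a 3.5 r 110.6 F X 3.3 Y 8.0 Z -5.9 tq -0.842 E1 2.57 w 0.0381
D t 31.98 a 7.4 r 110.5 F X 2.1 Y 7.4 Z -6.0 tq -0.727 E1 2.91 w 0.0381
D t 32.23 a 15.1 r 110.3 F X 1.8 Y 9.5 Z -4.4 tq -0.883 E1 3.49 w 0.0378
D t 32.48 a 22.9 r 110.2 F X 0.8 Y 8.7 Z -1.0 tq -0.837 E1 3.72 w 0.0379
D t 32.60 a 26.9 r 110.2 F X 0.3 Y 7.7 Z 0.5 tq -0.777 E1 3.73 w 0.0380
```

```bash
python3 -m creep '[{"tx":0,"ty":0,"tz":0,"rx":0,"ry":0,"rz":0},{"tx":0,"ty":0,"tz":-0.0008,"rx":0,"ry":0,"rz":0},{"tx":0,"ty":0,"tz":0,"rx":0,"ry":0,"rz":0}]' 0.048 30 >/dev/null; python3 samp.py pre
python3 -m creep '[{"tx":0,"ty":0,"tz":0,"rx":0,"ry":0,"rz":0},{"tx":0,"ty":0,"tz":0,"rx":0,"ry":0,"rz":0},{"tx":0,"ty":0,"tz":0,"rx":0,"ry":0,"rz":0}]' 0.02 30 >/dev/null; python3 samp.py grip
python3 -m creep '[{"tx":0.007,"ty":0,"tz":-0.0035,"rx":0,"ry":0,"rz":0},{"tx":0.0072,"ty":0,"tz":-0.003,"rx":0,"ry":0,"rz":0},{"tx":0.0074,"ty":0,"tz":-0.0025,"rx":0,"ry":0,"rz":0}]' >/dev/null; python3 samp.py d
python3 -m creep '[{"tx":0.0076,"ty":0,"tz":-0.0019,"rx":0,"ry":0,"rz":0},{"tx":0.0076,"ty":0,"tz":-0.0015,"rx":0,"ry":0,"rz":0}]' >/dev/null; python3 samp.py d
python3 -m creep '[{"tx":0.0078,"ty":0,"tz":-0.0009,"rx":0,"ry":0,"rz":0}]' >/dev/null; python3 samp.py d
python3 -m creep '[{"tx":0.0078,"ty":0,"tz":-0.0003,"rx":0,"ry":0,"rz":0}]' >/dev/null; python3 samp.py d
python3 -m creep '[{"tx":0.0078,"ty":0,"tz":0.0002,"rx":0,"ry":0,"rz":0}]' >/dev/null; python3 samp.py d
python3 -m creep '[{"tx":0.0078,"ty":0,"tz":0.0008,"rx":0,"ry":0,"rz":0}]' >/dev/null; python3 samp.py d
python3 -m creep '[{"tx":0.0077,"ty":0,"tz":0.0012,"rx":0,"ry":0,"rz":0}]' >/dev/null; python3 samp.py d
python3 -m creep '[{"tx":0.0076,"ty":0,"tz":0.0019,"rx":0,"ry":0,"rz":0},{"tx":0.0075,"ty":0,"tz":0.0023,"rx":0,"ry":0,"rz":0}]' >/dev/null; python3 samp.py d
python3 -m creep '[{"tx":0.0073,"ty":0,"tz":0.0029,"rx":0,"ry":0,"rz":0},{"tx":0.007,"ty":0,"tz":0.0034,"rx":0,"ry":0,"rz":0}]' >/dev/null; python3 samp.py d
python3 -m creep '[{"tx":0.0068,"ty":0,"tz":0.0038,"rx":0,"ry":0,"rz":0}]' >/dev/null; python3 samp.py d
```

```text
pre t 32.98 a 28.5 r 111.9 F X 0.1 Y 0.4 Z 0.5 tq -0.063 E1 0.04 w 0.0476
grip t 33.35 a 28.3 r 111.4 F X -5.1 Y -1.6 Z 3.3 tq -0.016 E1 0.07 w 0.0382
d t 33.73 a 16.8 r 111.4 F X -5.0 Y -3.6 Z 1.7 tq 0.330 E1 -0.22 w 0.0380
d t 33.98 a 8.7 r 111.5 F X -4.1 Y -3.6 Z 1.2 tq 0.378 E1 -0.13 w 0.0380
d t 34.10 a 4.6 r 111.6 F X -5.0 Y -3.4 Z 1.6 tq 0.361 E1 -0.10 w 0.0380
d t 34.23 a 0.5 r 111.6 F X -3.4 Y -2.6 Z 1.7 tq 0.284 E1 -0.07 w 0.0378
d t 34.35 a -3.5 r 111.7 F X -3.6 Y -3.0 Z 2.1 tq 0.348 E1 -0.08 w 0.0381
d t 34.48 a -7.6 r 111.8 F X -3.0 Y -3.9 Z 2.6 tq 0.469 E1 -0.06 w 0.0381
d t 34.60 a -11.8 r 111.8 F X -3.5 Y -3.7 Z 2.8 tq 0.464 E1 -0.04 w 0.0384
d t 34.85 a -20.1 r 112.0 F X -3.0 Y -2.2 Z 2.9 tq 0.348 E1 0.01 w 0.0377
d t 35.10 a -28.2 r 112.2 F X -2.2 Y -2.9 Z 3.1 tq 0.452 E1 -0.06 w 0.0379
d t 35.23 a -32.2 r 112.3 F X -2.6 Y -1.2 Z 3.4 tq 0.324 E1 -0.18 w 0.0380
```

```bash
python3 -m creep '[{"tx":0,"ty":0,"tz":0,"rx":0,"ry":0,"rz":0},{"tx":0,"ty":0,"tz":0,"rx":0,"ry":0,"rz":0},{"tx":0,"ty":-0.0007,"tz":-0.036,"rx":0,"ry":0,"rz":0},{"tx":-0.0373,"ty":0,"tz":0,"rx":0,"ry":0,"rz":0},{"tx":-0.0373,"ty":0,"tz":0,"rx":0,"ry":0,"rz":0},{"tx":-0.0373,"ty":0,"tz":0,"rx":0,"ry":0,"rz":0},{"tx":0,"ty":0,"tz":0.0331,"rx":0,"ry":0,"rz":0},{"tx":0,"ty":0,"tz":0,"rx":0,"ry":0,"rz":0},{"tx":0,"ty":0,"tz":0,"rx":0,"ry":0,"rz":0},{"tx":0,"ty":0,"tz":0,"rx":0,"ry":0,"rz":0}]' 0.054 30 >/dev/null; python3 samp.py pre
python3 -m creep '[{"tx":0,"ty":0,"tz":0,"rx":0,"ry":0,"rz":0},{"tx":0,"ty":0,"tz":0,"rx":0,"ry":0,"rz":0},{"tx":0,"ty":0,"tz":0,"rx":0,"ry":0,"rz":0},{"tx":0,"ty":0,"tz":0,"rx":0,"ry":0,"rz":0}]' 0.02 30 >/dev/null; python3 samp.py grip
python3 -m creep '[{"tx":0.007,"ty":0,"tz":-0.0035,"rx":0,"ry":0,"rz":0},{"tx":0.0072,"ty":0,"tz":-0.003,"rx":0,"ry":0,"rz":0},{"tx":0.0074,"ty":0,"tz":-0.0025,"rx":0,"ry":0,"rz":0}]' >/dev/null; python3 samp.py c
python3 -m creep '[{"tx":0.0076,"ty":0,"tz":-0.0019,"rx":0,"ry":0,"rz":0},{"tx":0.0076,"ty":0,"tz":-0.0015,"rx":0,"ry":0,"rz":0}]' >/dev/null; python3 samp.py c
python3 -m creep '[{"tx":0.0078,"ty":0,"tz":-0.0009,"rx":0,"ry":0,"rz":0}]' >/dev/null; python3 samp.py c
python3 -m creep '[{"tx":0.0078,"ty":0,"tz":-0.0003,"rx":0,"ry":0,"rz":0}]' >/dev/null; python3 samp.py c
python3 -m creep '[{"tx":0.0078,"ty":0,"tz":0.0002,"rx":0,"ry":0,"rz":0}]' >/dev/null; python3 samp.py c
python3 -m creep '[{"tx":0.0078,"ty":0,"tz":0.0008,"rx":0,"ry":0,"rz":0}]' >/dev/null; python3 samp.py c
python3 -m creep '[{"tx":0.0077,"ty":0,"tz":0.0012,"rx":0,"ry":0,"rz":0}]' >/dev/null; python3 samp.py c
python3 -m creep '[{"tx":0.0076,"ty":0,"tz":0.0019,"rx":0,"ry":0,"rz":0},{"tx":0.0075,"ty":0,"tz":0.0023,"rx":0,"ry":0,"rz":0}]' >/dev/null; python3 samp.py c
python3 -m creep '[{"tx":0.0073,"ty":0,"tz":0.0029,"rx":0,"ry":0,"rz":0},{"tx":0.007,"ty":0,"tz":0.0034,"rx":0,"ry":0,"rz":0}]' >/dev/null; python3 samp.py c
python3 -m creep '[{"tx":0.0068,"ty":0,"tz":0.0038,"rx":0,"ry":0,"rz":0}]' >/dev/null; python3 samp.py c
```

```text
pre t 36.48 a 27.3 r 111.9 F X -0.6 Y 0.5 Z 0.9 tq -0.093 E1 0.15 w 0.0540
grip t 36.98 a 28.0 r 111.4 F X -2.8 Y 0.9 Z 3.3 tq -0.260 E1 0.46 w 0.0379
c t 37.35 a 16.6 r 111.3 F X -2.4 Y -5.0 Z -2.6 tq 0.615 E1 -1.38 w 0.0379
c t 37.60 a 8.4 r 111.3 F X -0.9 Y -5.7 Z -2.7 tq 0.672 E1 -1.62 w 0.0381
c t 37.73 a 4.4 r 111.4 F X -0.9 Y -4.5 Z -3.3 tq 0.525 E1 -1.79 w 0.0384
c t 37.85 a 0.4 r 111.4 F X -0.6 Y -6.6 Z -2.4 tq 0.742 E1 -1.95 w 0.0378
c t 37.98 a -3.6 r 111.5 F X -0.9 Y -5.3 Z -1.1 tq 0.585 E1 -2.09 w 0.0381
c t 38.10 a -7.5 r 111.6 F X -1.0 Y -6.7 Z -0.3 tq 0.731 E1 -2.16 w 0.0380
c t 38.23 a -11.5 r 111.7 F X -0.7 Y -6.1 Z 0.3 tq 0.672 E1 -2.32 w 0.0382
c t 38.48 a -19.5 r 111.9 F X -0.6 Y -6.6 Z 0.2 tq 0.700 E1 -2.43 w 0.0382
c t 38.73 a -27.5 r 112.2 F X -1.1 Y -4.6 Z 2.3 tq 0.577 E1 -2.40 w 0.0384
c t 38.85 a -31.5 r 112.4 F X -1.0 Y -5.0 Z 3.4 tq 0.677 E1 -2.44 w 0.0377
```

```bash
cat > fit.py <<'E'
from feel import *
R=[json.loads(l) for l in open("samp.jsonl")]
R=[r for r in R if r["lab"] in "BCDEbcde"]
off=dict(B=0,C=60,D=120,E=180)
W0=np.array([-.008,-.089,.016])
def tau(r,mode):
    f=np.array(r["f"]);p=np.array(r["p"]);g=p-.006*Z-O;E=np.array(r["E"]);W=np.array(r["W"])-W0
    if mode=="raw": return np.cross(g,f)@X
    L=.21;Fx=-(W@Y)/L;cx=p[0]*X[1]-p[1]*X[0];cy=p[0]*Y[1]-p[1]*Y[0];Fy=(E[0]-cx*Fx)/cy
    if mode=="eff": return (g@Y)*f[2]-(g@Z)*Fy
    return (g@Y)*f[2]-(g@Z)*Fy+W@X-L*Fy
for mode in ("raw","eff","tot"):
  for ord in (0,1,2):
    M=[];y=[]
    for r in R:
        th=np.radians(r["a"]+off[r["lab"].upper()]);s=1 if r["lab"].isupper() else -1;a=s*r["a"]/30
        M.append([np.sin(th),np.cos(th)]+[-s*a**k for k in range(ord+1)]);y.append(tau(r,mode))
    c,res,_,_=np.linalg.lstsq(np.array(M),np.array(y),rcond=None)
    e=np.array(y)-np.array(M)@c;cov=np.linalg.inv(np.array(M).T@np.array(M))*e.var()
    # pull=A sin(th+d); zero with negative slope at th=180-d
    A=np.hypot(*c[:2]);d=np.degrees(np.arctan2(c[1],c[0]))
    print(mode,ord,"A %.3f  bottom at a_C=%.1f (a_B=%.1f)"%(A,(180-d-60+180)%360-180,(180-d+180)%360-180),"drag",c[2:].round(3),"rms %.3f"%e.std(),"phase se %.1f"%np.degrees(np.sqrt(cov[0,0]+cov[1,1])/A/1.4))
E
python3 fit.py
```

```text
raw 0 A 0.275  bottom at a_C=13.9 (a_B=73.9) drag [0.546] rms 0.066 phase se 2.8
raw 1 A 0.280  bottom at a_C=14.3 (a_B=74.3) drag [ 0.55 -0.02] rms 0.065 phase se 2.9
raw 2 A 0.280  bottom at a_C=14.4 (a_B=74.4) drag [ 0.569  0.017 -0.09 ] rms 0.061 phase se 2.7
eff 0 A 0.269  bottom at a_C=15.4 (a_B=75.4) drag [0.448] rms 0.019 phase se 0.8
eff 1 A 0.265  bottom at a_C=15.0 (a_B=75.0) drag [0.444 0.02 ] rms 0.016 phase se 0.8
eff 2 A 0.265  bottom at a_C=15.0 (a_B=75.0) drag [0.441 0.014 0.014] rms 0.016 phase se 0.7
tot 0 A 0.241  bottom at a_C=11.7 (a_B=71.7) drag [0.063] rms 0.043 phase se 2.1
tot 1 A 0.237  bottom at a_C=11.2 (a_B=71.2) drag [0.059 0.021] rms 0.042 phase se 2.2
tot 2 A 0.236  bottom at a_C=11.1 (a_B=71.1) drag [ 0.048 -0.002  0.055] rms 0.040 phase se 2.1
```

```bash
for L in .18 .195 .225 .24; do echo L $L; sed "s/L=.21;/L=$L;/" fit.py > f2.py; python3 f2.py | grep "eff 1"; done; for lab in "BCD" "CDcd" "cd"; do sed "s/in \"BCDEbcde\"/in \"$lab\"/" fit.py > f2.py; echo $lab; python3 f2.py | grep "eff"; done
python3 -m creep '[{"tx":0,"ty":0,"tz":0,"rx":0,"ry":0,"rz":0},{"tx":0,"ty":0,"tz":-0.0005,"rx":0,"ry":0,"rz":0},{"tx":0,"ty":0,"tz":0,"rx":0,"ry":0,"rz":0}]' 0.048 30 >/dev/null; python3 samp.py pre
python3 -m creep '[{"tx":0,"ty":0,"tz":0,"rx":0,"ry":0,"rz":0},{"tx":0,"ty":0,"tz":0,"rx":0,"ry":0,"rz":0},{"tx":0,"ty":0,"tz":0,"rx":0,"ry":0,"rz":0},{"tx":0,"ty":0,"tz":0,"rx":0,"ry":0,"rz":0}]' 0.02 30 >/dev/null; python3 samp.py grip
python3 - <<'E'
from feel import *
s=env.read_camera("scene")
im=cv2.resize(s["pixels"][140:265,200:350,::-1],None,fx=4,fy=4,interpolation=2);cv2.imwrite("pics/s4.png",im)
print(proj(s,[O+.122*(Z*np.cos(a)-Y*np.sin(a)) for a in np.radians([28,-32,-92,-152,148,88])]).round(1))
E
```

```text
L .18
eff 1 A 0.250  bottom at a_C=16.4 (a_B=76.4) drag [0.466 0.014] rms 0.021 phase se 1.0
L .195
eff 1 A 0.258  bottom at a_C=15.6 (a_B=75.6) drag [0.454 0.017] rms 0.018 phase se 0.9
L .225
eff 1 A 0.271  bottom at a_C=14.5 (a_B=74.5) drag [0.435 0.022] rms 0.017 phase se 0.8
L .24
eff 1 A 0.276  bottom at a_C=14.0 (a_B=74.0) drag [0.428 0.024] rms 0.018 phase se 0.8
BCD
eff 0 A 0.270  bottom at a_C=16.2 (a_B=76.2) drag [0.451] rms 0.015 phase se 1.6
eff 1 A 0.268  bottom at a_C=16.3 (a_B=76.3) drag [0.449 0.015] rms 0.013 phase se 1.4
eff 2 A 0.268  bottom at a_C=16.4 (a_B=76.4) drag [ 0.452  0.02  -0.014] rms 0.013 phase se 1.3
CDcd
eff 0 A 0.270  bottom at a_C=15.4 (a_B=75.4) drag [0.448] rms 0.020 phase se 1.1
eff 1 A 0.261  bottom at a_C=14.5 (a_B=74.5) drag [0.444 0.025] rms 0.016 phase se 1.0
eff 2 A 0.261  bottom at a_C=14.6 (a_B=74.6) drag [0.44  0.016 0.021] rms 0.015 phase se 0.9
cd
eff 0 A 0.280  bottom at a_C=5.3 (a_B=65.3) drag [0.49] rms 0.023 phase se 5.9
eff 1 A 0.269  bottom at a_C=5.1 (a_B=65.1) drag [0.481 0.028] rms 0.019 phase se 5.1
eff 2 A 0.265  bottom at a_C=8.3 (a_B=68.3) drag [0.461 0.004 0.043] rms 0.016 phase se 4.4
pre t 39.23 a -32.1 r 113.6 F X 0.2 Y -0.4 Z 0.9 tq 0.093 E1 -0.05 w 0.0476
grip t 39.73 a -31.8 r 112.9 F X 3.8 Y 0.8 Z -0.6 tq -0.116 E1 -0.44 w 0.0382
[[261.5 179.1]
 [309.  178.3]
 [327.9 206.7]
 [303.6 232. ]
 [262.5 233. ]
 [239.9 208.4]]
```

View pics/s4.png

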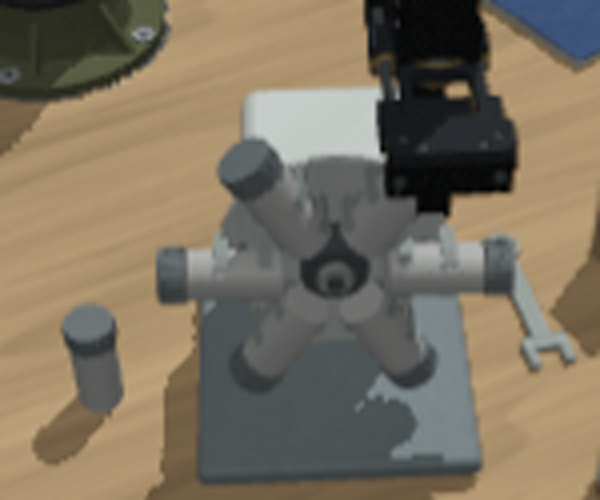

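```bash
python3 -m creep '[{"tx":-0.0068,"ty":0,"tz":-0.0038,"rx":0,"ry":0,"rz":0},{"tx":-0.007,"ty":0,"tz":-0.0034,"rx":0,"ry":0,"rz":0},{"tx":-0.0073,"ty":0,"tz":-0.0029,"rx":0,"ry":0,"rz":0}]' >/dev/null; python3 samp.py C
python3 -m creep '[{"tx":-0.0075,"ty":0,"tz":-0.0023,"rx":0,"ry":0,"rz":0},{"tx":-0.0076,"ty":0,"tz":-0.0019,"rx":0,"ry":0,"rz":0}]' >/dev/null; python3 samp.py C
python3 -m creep '[{"tx":-0.0077,"ty":0,"tz":-0.001,"rx":0,"ry":0,"rz":0}]' >/dev/null; python3 samp.py C
python3 -m creep '[{"tx":-0.0078,"ty":0,"tz":-0.0006,"rx":0,"ry":0,"rz":0}]' >/dev/null; python3 samp.py C
python3 -m creep '[{"tx":-0.0078,"ty":0,"tz":-0.0001,"rx":0,"ry":0,"rz":0}]' >/dev/null; python3 samp.py C
python3 -m creep '[{"tx":-0.0078,"ty":0,"tz":0.0004,"rx":0,"ry":0,"rz":0}]' >/dev/null; python3 samp.py C
python3 -m creep '[{"tx":-0.0078,"ty":0,"tz":0.001,"rx":0,"ry":0,"rz":0}]' >/dev/null; python3 samp.py C
python3 -m creep '[{"tx":-0.0076,"ty":0,"tz":0.0015,"rx":0,"ry":0,"rz":0}]' >/dev/null; python3 samp.py C
python3 -m creep '[{"tx":-0.0024,"ty":0,"tz":0.0006,"rx":0,"ry":0,"rz":0},{"tx":-0.0024,"ty":0,"tz":0.0006,"rx":0,"ry":0,"rz":0}]' >/dev/null;  python3 feel.py 6; python3 fit.py | grep -e "eff" -e "raw 0"
```

```text
C t 40.15 a -20.1 r 112.7 F X 3.6 Y 2.5 Z -3.4 tq -0.397 E1 -0.70 w 0.0379
C t 40.40 a -12.3 r 112.5 F X 4.8 Y 3.6 Z -4.2 tq -0.499 E1 -0.34 w 0.0381
C t 40.52 a -8.5 r 112.4 F X 3.9 Y 3.2 Z -2.0 tq -0.383 E1 0.13 w 0.0378
C t 40.65 a -4.6 r 112.3 F X 4.7 Y 3.4 Z -2.7 tq -0.408 E1 0.35 w 0.0381
C t 40.77 a -0.8 r 112.2 F X 3.4 Y 4.5 Z -1.9 tq -0.512 E1 0.60 w 0.0380
C t 40.90 a 3.1 r 112.1 F X 3.8 Y 4.4 Z -1.1 tq -0.482 E1 0.82 w 0.0380
C t 41.02 a 6.9 r 112.0 F X 1.9 Y 3.5 Z 0.0 tq -0.392 E1 1.01 w 0.0381
C t 41.15 a 11.0 r 111.9 F X 2.2 Y 4.6 Z 2.8 tq -0.563 E1 1.32 w 0.0378
t 41.70 a 14.4 r 111.8 x 0.5 mm tcp [0.5686 0.0069 0.2793] rot [180.   -0.   67.1] w 0.0381
 F local X 1.06 Y 2.50 Z 5.67 sd [0.36 0.2  0.46] torque about spindle (from outside on tool) -0.428
 effort [ 1.2250e+00 -3.0691e+01 -3.6690e+00 -2.7537e+01  6.1300e-01  8.5100e-01
 -8.0000e-03] sd [0.093 0.053 0.086 0.018 0.032 0.012 0.009]  wt [ 0.542 -0.587 -0.011] q [ 40.  13. -50.  91.  10.  81. -34.]
raw 0 A 0.275  bottom at a_C=14.4 (a_B=74.4) drag [0.545] rms 0.065 phase se 2.7
eff 0 A 0.270  bottom at a_C=15.4 (a_B=75.4) drag [0.448] rms 0.019 phase se 0.8
eff 1 A 0.265  bottom at a_C=14.9 (a_B=74.9) drag [0.444 0.021] rms 0.017 phase se 0.7
eff 2 A 0.265  bottom at a_C=14.9 (a_B=74.9) drag [0.442 0.016 0.011] rms 0.016 phase se 0.7
```

```bash
python3 -m creep '[{"tx":0.0048,"ty":0,"tz":-0.0014,"rx":0,"ry":0,"rz":0},{"tx":0.0076,"ty":0,"tz":-0.0015,"rx":0,"ry":0,"rz":0},{"tx":0.0078,"ty":0,"tz":-0.0011,"rx":0,"ry":0,"rz":0}]' >/dev/null; python3 samp.py c
python3 -m creep '[{"tx":0.0078,"ty":0,"tz":-0.0005,"rx":0,"ry":0,"rz":0},{"tx":0.0078,"ty":0,"tz":0.0002,"rx":0,"ry":0,"rz":0}]' >/dev/null; python3 samp.py c
python3 -m creep '[{"tx":0.0078,"ty":0,"tz":0.0008,"rx":0,"ry":0,"rz":0},{"tx":0.0077,"ty":0,"tz":0.0012,"rx":0,"ry":0,"rz":0}]' >/dev/null; python3 samp.py c
python3 -m creep '[{"tx":0.0076,"ty":0,"tz":0.0019,"rx":0,"ry":0,"rz":0},{"tx":0.0075,"ty":0,"tz":0.0023,"rx":0,"ry":0,"rz":0}]' >/dev/null; python3 samp.py c
python3 -m creep '[{"tx":0.0073,"ty":0,"tz":0.0029,"rx":0,"ry":0,"rz":0},{"tx":0.007,"ty":0,"tz":0.0034,"rx":0,"ry":0,"rz":0}]' >/dev/null; python3 samp.py c
python3 -m creep '[{"tx":0.0068,"ty":0,"tz":0.0038,"rx":0,"ry":0,"rz":0}]' >/dev/null; python3 samp.py c
python3 -m creep '[{"tx":0,"ty":0,"tz":0,"rx":0,"ry":0,"rz":0},{"tx":0,"ty":0,"tz":0,"rx":0,"ry":0,"rz":0},{"tx":0,"ty":0,"tz":-0.036,"rx":0,"ry":0,"rz":0},{"tx":-0.0373,"ty":0,"tz":0,"rx":0,"ry":0,"rz":0},{"tx":-0.0373,"ty":0,"tz":0,"rx":0,"ry":0,"rz":0},{"tx":-0.0373,"ty":0,"tz":0,"rx":0,"ry":0,"rz":0},{"tx":0,"ty":0,"tz":0.0331,"rx":0,"ry":0,"rz":0},{"tx":0,"ty":0,"tz":0,"rx":0,"ry":0,"rz":0},{"tx":0,"ty":0,"tz":0,"rx":0,"ry":0,"rz":0}]' 0.054 30 >/dev/null; python3 samp.py pre
python3 -m creep '[{"tx":0,"ty":0,"tz":0,"rx":0,"ry":0,"rz":0},{"tx":0,"ty":0,"tz":0,"rx":0,"ry":0,"rz":0},{"tx":0,"ty":0,"tz":0,"rx":0,"ry":0,"rz":0},{"tx":0,"ty":0,"tz":0,"rx":0,"ry":0,"rz":0}]' 0.02 30 >/dev/null; python3 samp.py grip
```

```text
c t 42.08 a 5.8 r 111.8 F X 0.1 Y -6.8 Z 4.4 tq 0.709 E1 -2.42 w 0.0379
c t 42.33 a -2.3 r 111.8 F X -0.6 Y -4.6 Z 6.1 tq 0.546 E1 -2.15 w 0.0382
c t 42.58 a -10.5 r 111.8 F X 0.5 Y -5.4 Z 7.0 tq 0.741 E1 -1.99 w 0.0376
c t 42.83 a -18.8 r 111.9 F X 0.5 Y -4.2 Z 7.0 tq 0.701 E1 -1.71 w 0.0382
c t 43.08 a -26.9 r 112.0 F X 0.8 Y -4.1 Z 7.7 tq 0.798 E1 -1.47 w 0.0383
c t 43.20 a -31.0 r 112.1 F X 0.7 Y -3.1 Z 6.5 tq 0.675 E1 -1.45 w 0.0381
pre t 44.33 a 27.6 r 111.8 F X 0.1 Y -0.9 Z 0.6 tq 0.057 E1 0.46 w 0.0540
grip t 44.83 a 27.7 r 111.9 F X -1.7 Y -0.4 Z 4.3 tq -0.185 E1 0.54 w 0.0381
```

```bash
python3 -m creep '[{"tx":0.007,"ty":0,"tz":-0.0038,"rx":0,"ry":0,"rz":0},{"tx":0.0072,"ty":0,"tz":-0.0033,"rx":0,"ry":0,"rz":0},{"tx":0.0074,"ty":0,"tz":-0.0027,"rx":0,"ry":0,"rz":0}]' >/dev/null; python3 samp.py b
python3 -m creep '[{"tx":0.0076,"ty":0,"tz":-0.0019,"rx":0,"ry":0,"rz":0},{"tx":0.0076,"ty":0,"tz":-0.0015,"rx":0,"ry":0,"rz":0}]' >/dev/null; python3 samp.py b
python3 -m creep '[{"tx":0.0078,"ty":0,"tz":-0.0009,"rx":0,"ry":0,"rz":0},{"tx":0.0078,"ty":0,"tz":-0.0003,"rx":0,"ry":0,"rz":0}]' >/dev/null; python3 samp.py b
python3 -m creep '[{"tx":0.0078,"ty":0,"tz":0.0002,"rx":0,"ry":0,"rz":0},{"tx":0.0078,"ty":0,"tz":0.0008,"rx":0,"ry":0,"rz":0}]' >/dev/null; python3 samp.py b
python3 -m creep '[{"tx":0.0077,"ty":0,"tz":0.0012,"rx":0,"ry":0,"rz":0},{"tx":0.0076,"ty":0,"tz":0.0019,"rx":0,"ry":0,"rz":0}]' >/dev/null; python3 samp.py b
python3 -m creep '[{"tx":0.0075,"ty":0,"tz":0.0023,"rx":0,"ry":0,"rz":0},{"tx":0.0073,"ty":0,"tz":0.0029,"rx":0,"ry":0,"rz":0}]' >/dev/null; python3 samp.py b
python3 -m creep '[{"tx":0.007,"ty":0,"tz":0.0034,"rx":0,"ry":0,"rz":0},{"tx":0.0068,"ty":0,"tz":0.0038,"rx":0,"ry":0,"rz":0}]' >/dev/null; python3 samp.py b
python3 fit.py; sed 's/in "BCDEbcde"/in "bcd"/' fit.py > f2.py; echo bcd; python3 f2.py
```

```text
b t 45.20 a 17.9 r 112.2 F X -1.8 Y -6.1 Z -3.0 tq 0.755 E1 -2.48 w 0.0380
b t 45.45 a 10.0 r 112.5 F X -2.3 Y -7.4 Z 0.7 tq 0.806 E1 -2.65 w 0.0377
b t 45.70 a 1.8 r 112.7 F X -2.7 Y -7.7 Z 4.0 tq 0.849 E1 -2.48 w 0.0379
b t 45.95 a -6.5 r 113.0 F X -2.6 Y -6.7 Z 6.4 tq 0.834 E1 -1.97 w 0.0373
b t 46.20 a -14.7 r 113.3 F X -2.9 Y -7.3 Z 5.6 tq 0.963 E1 -1.50 w 0.0378
b t 46.45 a -22.9 r 113.6 F X -2.2 Y -5.6 Z 7.3 tq 0.911 E1 -1.07 w 0.0373
b t 46.70 a -31.0 r 114.1 F X -1.8 Y -3.3 Z 7.3 tq 0.751 E1 -0.61 w 0.0368
raw 0 A 0.283  bottom at a_C=15.1 (a_B=75.1) drag [0.55] rms 0.066 phase se 2.3
raw 1 A 0.288  bottom at a_C=15.4 (a_B=75.4) drag [ 0.553 -0.019] rms 0.066 phase se 2.3
raw 2 A 0.289  bottom at a_C=15.6 (a_B=75.6) drag [ 0.569  0.012 -0.075] rms 0.063 phase se 2.2
eff 0 A 0.271  bottom at a_C=15.4 (a_B=75.4) drag [0.448] rms 0.020 phase se 0.7
eff 1 A 0.268  bottom at a_C=15.2 (a_B=75.2) drag [0.447 0.011] rms 0.019 phase se 0.7
eff 2 A 0.268  bottom at a_C=15.2 (a_B=75.2) drag [0.445 0.009 0.006] rms 0.019 phase se 0.7
tot 0 A 0.231  bottom at a_C=8.0 (a_B=68.0) drag [0.0
[... 302 characters left out ...]
287  bottom at a_C=8.6 (a_B=68.6) drag [ 0.592 -0.064] rms 0.070 phase se 6.7
raw 2 A 0.289  bottom at a_C=6.8 (a_B=66.8) drag [ 0.617 -0.006 -0.104] rms 0.065 phase se 6.2
eff 0 A 0.270  bottom at a_C=14.0 (a_B=74.0) drag [0.453] rms 0.023 phase se 2.3
eff 1 A 0.269  bottom at a_C=14.0 (a_B=74.0) drag [0.452 0.005] rms 0.023 phase se 2.4
eff 2 A 0.269  bottom at a_C=14.6 (a_B=74.6) drag [ 0.445 -0.013  0.031] rms 0.022 phase se 2.2
tot 0 A 0.242  bottom at a_C=12.6 (a_B=72.6) drag [0.036] rms 0.058 phase se 6.5
tot 1 A 0.236  bottom at a_C=12.5 (a_B=72.5) drag [0.031 0.024] rms 0.057 phase se 6.6
tot 2 A 0.236  bottom at a_C=15.3 (a_B=75.3) drag [-0.    -0.051  0.132] rms 0.048 phase se 5.6
```

```bash
python3 -m creep '[{"tx":0,"ty":0,"tz":0,"rx":0,"ry":0,"rz":0},{"tx":0,"ty":0,"tz":0,"rx":0,"ry":0,"rz":0},{"tx":0,"ty":0,"tz":0,"rx":0,"ry":0,"rz":0},{"tx":0,"ty":0,"tz":0,"rx":0,"ry":0,"rz":0}]' 0.05 30 ; python3 samp.py pre
python3 - <<'E'
from feel import *
s=env.read_camera("scene")
im=cv2.resize(s["pixels"][140:265,200:350,::-1],None,fx=4,fy=4,interpolation=2);cv2.imwrite("pics/s5.png",im)
E
```

```text
time_s: 47.2
tool_pos: [0.6027, 0.087, 0.2673]
tool_rot: [-180.0, 0.0, 67.0]
force: [0.7, -0.1, -0.8]
grip_width: 0.0499
pre t 47.20 a -31.6 r 113.0 F X 0.7 Y 0.2 Z -0.8 tq -0.067 E1 -0.02 w 0.0499
```

View pics/s5.png

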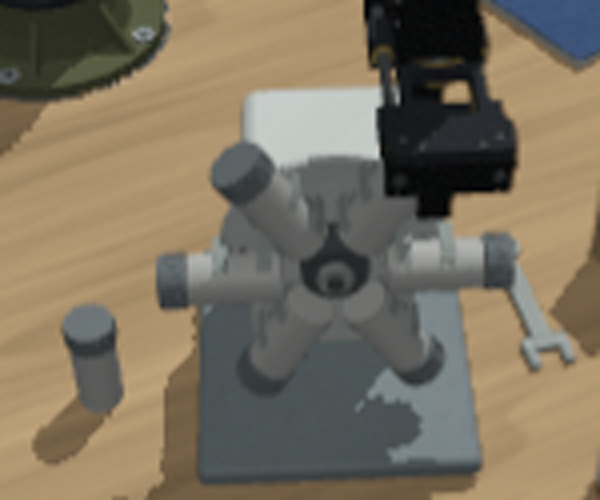

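```bash
python3 -m creep '[{"tx":-0.0034,"ty":0,"tz":-0.001,"rx":0,"ry":0,"rz":0},{"tx":0,"ty":0,"tz":0,"rx":0,"ry":0,"rz":0}]' 0.05 30 >/dev/null; python3 samp.py pre
python3 -m creep '[{"tx":0,"ty":0,"tz":0,"rx":0,"ry":0,"rz":0},{"tx":0,"ty":0,"tz":0,"rx":0,"ry":0,"rz":0},{"tx":0,"ty":0,"tz":0,"rx":0,"ry":0,"rz":0}]' 0.02 30 >/dev/null; python3 samp.py grip
python3 -m creep '[{"tx":-0.0034,"ty":0,"tz":-0.0018,"rx":0,"ry":0,"rz":0},{"tx":-0.007,"ty":0,"tz":-0.0034,"rx":0,"ry":0,"rz":0},{"tx":-0.0073,"ty":0,"tz":-0.0029,"rx":0,"ry":0,"rz":0},{"tx":-0.0075,"ty":0,"tz":-0.0023,"rx":0,"ry":0,"rz":0}]' >/dev/null; python3 samp.py B
python3 -m creep '[{"tx":-0.0076,"ty":0,"tz":-0.0019,"rx":0,"ry":0,"rz":0},{"tx":-0.0077,"ty":0,"tz":-0.0012,"rx":0,"ry":0,"rz":0}]' >/dev/null; python3 samp.py B
python3 -m creep '[{"tx":-0.0078,"ty":0,"tz":-0.0008,"rx":0,"ry":0,"rz":0},{"tx":-0.0078,"ty":0,"tz":-0.0002,"rx":0,"ry":0,"rz":0}]' >/dev/null; python3 samp.py B
python3 -m creep '[{"tx":-0.0078,"ty":0,"tz":0.0003,"rx":0,"ry":0,"rz":0},{"tx":-0.0078,"ty":0,"tz":0.0009,"rx":0,"ry":0,"rz":0}]' >/dev/null; python3 samp.py B
python3 -m creep '[{"tx":-0.0076,"ty":0,"tz":0.0015,"rx":0,"ry":0,"rz":0},{"tx":-0.0076,"ty":0,"tz":0.0019,"rx":0,"ry":0,"rz":0}]' >/dev/null; python3 samp.py B
python3 -m creep '[{"tx":-0.0074,"ty":0,"tz":0.0025,"rx":0,"ry":0,"rz":0},{"tx":-0.0072,"ty":0,"tz":0.003,"rx":0,"ry":0,"rz":0}]' >/dev/null; python3 samp.py B
python3 -m creep '[{"tx":-0.007,"ty":0,"tz":0.0035,"rx":0,"ry":0,"rz":0}]' >/dev/null; python3 samp.py B
python3 -m creep '[{"tx":0,"ty":0,"tz":0,"rx":0,"ry":0,"rz":0},{"tx":0,"ty":0,"tz":0,"rx":0,"ry":0,"rz":0},{"tx":0,"ty":0,"tz":-0.034,"rx":0,"ry":0,"rz":0},{"tx":0.0373,"ty":0,"tz":0,"rx":0,"ry":0,"rz":0},{"tx":0.0373,"ty":0,"tz":0,"rx":0,"ry":0,"rz":0},{"tx":0.0373,"ty":0,"tz":0,"rx":0,"ry":0,"rz":0},{"tx":0,"ty":0,"tz":0.0365,"rx":0,"ry":0,"rz":0},{"tx":0,"ty":0,"tz":0,"rx":0,"ry":0,"rz":0},{"tx":0,"ty":0,"tz":0,"rx":0,"ry":0,"rz":0}]' 0.054 30 >/dev/null; python3 samp.py pre
python3 fit.py | grep -e eff -e "raw 0";  python3 - <<'E'
from feel import *
s=env.read_camera("scene")
im=cv2.resize(s["pixels"][140:265,200:350,::-1],None,fx=4,fy=4,interpolation=2);cv2.imwrite("pics/s6.png",im)
E
```

```text
pre t 47.50 a -29.7 r 112.2 F X -0.8 Y 0.3 Z -0.0 tq -0.030 E1 -0.04 w 0.0498
grip t 47.88 a -29.8 r 112.4 F X 2.9 Y 1.0 Z -0.6 tq -0.126 E1 -0.61 w 0.0379
B t 48.38 a -15.6 r 111.9 F X 4.9 Y 1.8 Z -4.8 tq -0.337 E1 -1.44 w 0.0376
B t 48.62 a -7.7 r 111.7 F X 6.1 Y 1.9 Z -6.1 tq -0.298 E1 -1.11 w 0.0378
B t 48.88 a 0.2 r 111.5 F X 6.3 Y 1.9 Z -6.5 tq -0.212 E1 -0.62 w 0.0380
B t 49.12 a 7.9 r 111.2 F X 5.4 Y 3.5 Z -7.8 tq -0.265 E1 0.09 w 0.0380
B t 49.38 a 15.5 r 110.9 F X 5.4 Y 6.1 Z -7.7 tq -0.423 E1 0.89 w 0.0378
B t 49.62 a 23.2 r 110.7 F X 4.1 Y 6.6 Z -6.0 tq -0.408 E1 1.48 w 0.0376
B t 49.75 a 27.0 r 110.5 F X 4.2 Y 6.3 Z -4.1 tq -0.407 E1 1.69 w 0.0380
pre t 50.88 a -31.3 r 113.3 F X 1.0 Y -0.7 Z -0.5 tq 0.044 E1 -0.27 w 0.0542
raw 0 A 0.278  bottom at a_C=14.7 (a_B=74.7) drag [0.553] rms 0.066 phase se 2.3
eff 0 A 0.268  bottom at a_C=15.2 (a_B=75.2) drag [0.45] rms 0.021 phase se 0.7
eff 1 A 0.265  bottom at a_C=15.0 (a_B=75.0) drag [0.447 0.015] rms 0.019 phase se 0.7
eff 2 A 0.265  bottom at a_C=15.0 (a_B=75.0) drag [0.446 0.013 0.005] rms 0.019 phase se 0.7
```

View pics/s6.png

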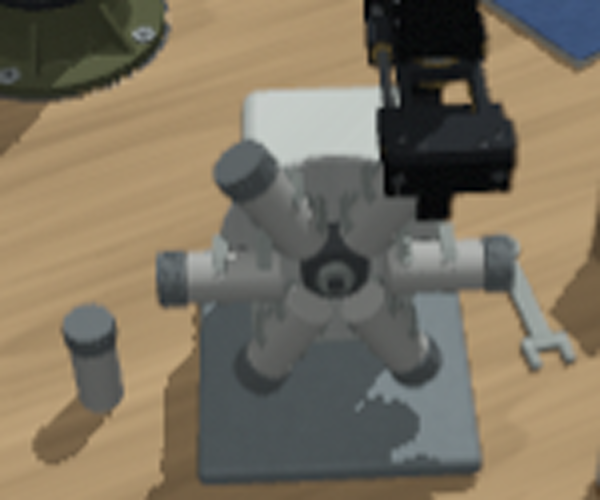

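```bash
python3 -m creep '[{"tx":-0.0016,"ty":0.0006,"tz":0.0003,"rx":0,"ry":0,"rz":0},{"tx":0,"ty":0,"tz":0,"rx":0,"ry":0,"rz":0}]' 0.048 30 >/dev/null; python3 samp.py pre
python3 -m creep '[{"tx":0,"ty":0,"tz":0,"rx":0,"ry":0,"rz":0},{"tx":0,"ty":0,"tz":0,"rx":0,"ry":0,"rz":0},{"tx":0,"ty":0,"tz":0,"rx":0,"ry":0,"rz":0}]' 0.02 30 >/dev/null; python3 samp.py grip
python3 -m creep '[{"tx":-0.0051,"ty":0,"tz":-0.0028,"rx":0,"ry":0,"rz":0},{"tx":-0.007,"ty":0,"tz":-0.0034,"rx":0,"ry":0,"rz":0},{"tx":-0.0073,"ty":0,"tz":-0.0028,"rx":0,"ry":0,"rz":0},{"tx":-0.0075,"ty":0,"tz":-0.0021,"rx":0,"ry":0,"rz":0},{"tx":-0.0076,"ty":0,"tz":-0.0017,"rx":0,"ry":0,"rz":0},{"tx":-0.0077,"ty":0,"tz":-0.0011,"rx":0,"ry":0,"rz":0}]' >/dev/null; python3 samp.py C
python3 -m creep '[{"tx":-0.0078,"ty":0,"tz":-0.0007,"rx":0,"ry":0,"rz":0},{"tx":-0.0078,"ty":0,"tz":-0.0001,"rx":0,"ry":0,"rz":0}]' >/dev/null; python3 samp.py C
python3 -m creep '[{"tx":-0.0078,"ty":0,"tz":0.0004,"rx":0,"ry":0,"rz":0},{"tx":-0.0078,"ty":0,"tz":0.001,"rx":0,"ry":0,"rz":0}]' >/dev/null; python3 samp.py C
python3 -m creep '[{"tx":-0.0076,"ty":0,"tz":0.0015,"rx":0,"ry":0,"rz":0},{"tx":-0.003,"ty":0,"tz":0.0007,"rx":0,"ry":0,"rz":0},{"tx":-0.002,"ty":0,"tz":0.0005,"rx":0,"ry":0,"rz":0},{"tx":-0.001,"ty":0,"tz":0.0003,"rx":0,"ry":0,"rz":0}]' >/dev/null; python3 samp.py end; python3 feel.py 3
python3 - <<'E'
from feel import *
s=env.read_camera("scene")
im=cv2.resize(s["pixels"][140:265,200:350,::-1],None,fx=5,fy=5,interpolation=2);cv2.imwrite("pics/s7.png",im)
for a0 in (15,13):
  q=proj(s,[O+.122*(Z*np.cos(a)-Y*np.sin(a)) for a in np.radians([a0,a0-60,a0-120,a0-180,a0-240,a0-300])]);print(((q-[200,140])*5).round(0).tolist())
cv2.imwrite("pics/t7.png",env.read_camera("top")["pixels"][:,:,::-1])
E
```

```text
pre t 51.17 a -30.8 r 112.1 F X -0.4 Y -0.3 Z -0.1 tq 0.024 E1 -0.03 w 0.0488
grip t 51.55 a -31.1 r 111.8 F X 0.6 Y -0.8 Z 1.3 tq 0.150 E1 -0.25 w 0.0377
C t 52.30 a -8.1 r 110.9 F X 0.9 Y 4.2 Z -2.1 tq -0.494 E1 1.09 w 0.0379
C t 52.55 a -0.0 r 110.5 F X -1.4 Y 4.2 Z -0.5 tq -0.468 E1 1.65 w 0.0379
C t 52.80 a 8.2 r 110.1 F X -2.8 Y 4.6 Z 0.5 tq -0.509 E1 2.19 w 0.0373
end t 53.30 a 15.3 r 109.6 F X -3.3 Y 5.0 Z 0.1 tq -0.538 E1 3.12 w 0.0383
t 53.45 a 15.4 r 109.7 x 0.6 mm tcp [0.5682 0.0057 0.2767] rot [-179.9    0.    67.1] w 0.0381
 F local X -2.09 Y 4.46 Z 1.01 sd [0.61 0.44 0.13] torque about spindle (from outside on tool) -0.501
 effort [ 2.9480e+00 -3.2300e+01 -2.5590e+00 -3.0853e+01  1.8340e+00  1.4400e-01
  1.9000e-02] sd [0.031 0.013 0.027 0.02  0.031 0.012 0.01 ]  wt [ 1.192  0.031 -0.037] q [ 41.  13. -52.  91.  10.  81. -34.]
[[357.0, 178.0], [585.0, 215.0], [629.0, 368.0], [475.0, 473.0], [274.0, 447.0], [202.0, 307.0]]
[[365.0, 177.0], [590.0, 219.0], [626.0, 373.0], [468.0, 475.0], [269.0, 444.0], [204.0, 301.0]]
```

View pics/s7.png

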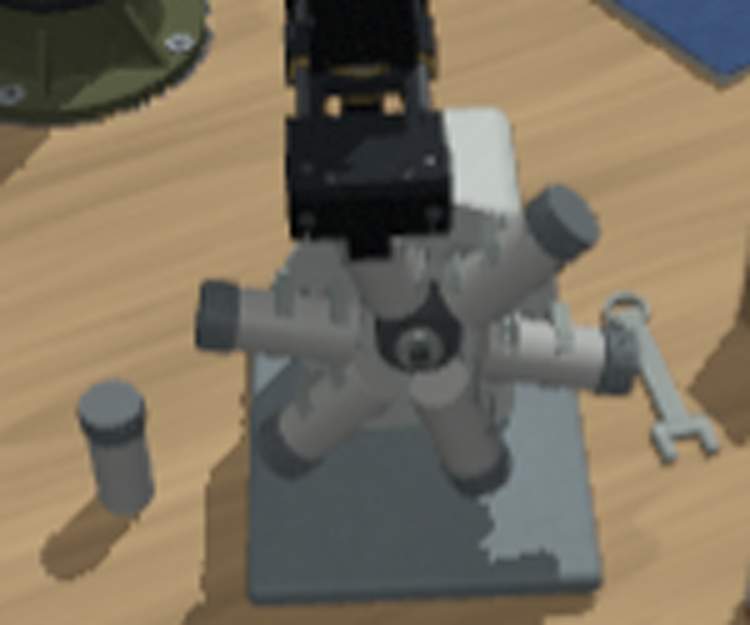

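View pics/t7.png

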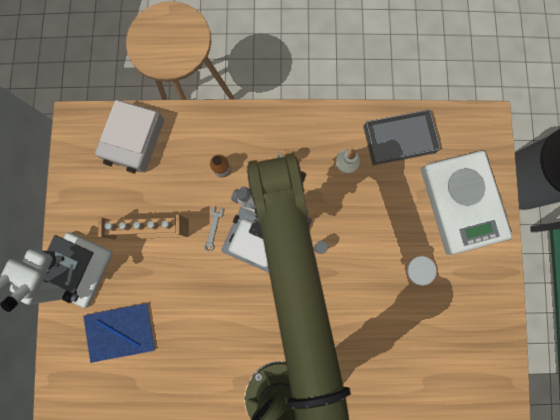

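```bash
cat > vis.py <<'E'
from feel import *
def circ(d): return d
import pickle
s=env.read_camera("scene")
def lidpix(img,sc,off,guess,rad=9):
    hsv=cv2.cvtColor(img,cv2.COLOR_BGR2HSV);m=((hsv[:,:,1]<70)&(hsv[:,:,2]<118)).astype(np.uint8)
    c=(np.array(guess)-off)*sc;k=np.zeros_like(m);cv2.circle(k,tuple(int(v) for v in c),int(rad*sc),1,-1);m&=k
    n,lab,st,ce=cv2.connectedComponentsWithStats(m)
    i=1+np.argmax(st[1:,4]);return ce[i]/sc+off+(.5/sc-.5),st[i,4]/sc**2
def angle(img,sc,off,a0):
    out=[]
    for k in range(6):
        a=(a0+60*k+180)%360-180
        if not(60<a<125 or -125<a<-30): continue
        A=np.arange(-14,15,.25);q=proj(s,[O+.112*(Z*np.cos(b)-Y*np.sin(b)) for b in np.radians(a+A)])
        g=q[len(A)//2]
        for it in range(2):
            c,n=lidpix(img,sc,off,g);g=c
        # nearest on projected circle by polar angle about projected spindle
        o=proj(s,[O])[0];ang=lambda v:np.arctan2((v-o)[...,1],(v-o)[...,0])
        d=np.angle(np.exp(1j*(ang(q)-ang(c))));out.append((round(a),round(float(A[np.argmin(abs(d))]),2),round(n)))
    return out
if __name__=="__main__":
    for f,sc,off,a0 in (("scene0.png",1,(0,0),12),("m3s.png",4,(200,140),28),("s4.png",4,(200,140),28),("s5.png",4,(200,140),30),("s6.png",4,(200,140),29),("s7.png",5,(200,140),17)):
        print(f,a0,angle(cv2.imread("pics/"+f),sc,np.array(off,float),a0))
E
python3 vis.py
```

```text
scene0.png 12 [(72, 1.5, 144), (-108, -1.0, 143), (-48, 1.5, 192)]
m3s.png 28 [(88, 0.75, 150), (-92, -1.0, 128), (-32, 1.75, 210)]
s4.png 28 [(88, 1.75, 127), (-92, -1.0, 128), (-32, 3.5, 228)]
s5.png 30 [(90, 3.0, 126), (-90, -0.5, 127)]
s6.png 29 [(89, 2.75, 124), (-91, -0.5, 128), (-31, 3.75, 232)]
s7.png 17 [(77, 0.25, 169), (-103, -1.25, 130), (-43, 1.5, 194)]
```

Run:
```python
from cell import env
o=env.get_obs();print(o["time_s"],o["grip_width"],o["force"]);print(env.sign_off())
```

```text
53.6 0.038047275575376495 [-1.07708825  5.54090422  1.72371208]
the job is handed in; nothing more can be done
None
```

I found the heavy side by feel and turned it to the bottom. I handed the job in at 53.6 s with the hand still gripping the top lid.

- **How I found it:** I swung three neighbouring lids over the top, in both directions, and felt the drag each way. All the swings fit a single heavy side with a pull of about 0.27 N m, within the range you gave. It is straight down when the held lid is about 15° past the top, anticlockwise seen from the front.
- **Where the wheel ended:** the hand position puts that lid at 15.4°, and the last camera picture puts it at about 16.5°. The heavy side should therefore be at the bottom to within a few degrees.
- **Checks that were less clean:**
  - My first stop-and-hold readings gave a weaker pull (0.07 to 0.18 N m) with a trend that did not match. I trusted the swings instead.
  - Correcting for finger friction with an estimated lever arm moved the answer to 7 to 13°. That correction fitted the data worse and was not used.
  - The lid crept 1 to 2° in the fingers on some swings, so I took fresh holds.
- **The bench:** in the last scene and top views, the bystanders I could see stand where they did. The conical flask was mostly hidden by the arm in the last top view, so I could not confirm it there.

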